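Spring the flip-top box open and fill it from the cup

TASK

Open the flip-top box with its sprung lever: push the red bar down until the arm bears firmly on the orange stop bolt, keep it there for half a second without slamming or forcing it, then ease it back up, never letting it snap, so that the lid is left wide open. Then pour all six wooden balls from the green cup into the box and stand the empty cup upright in the middle of the white coaster, wherever that lies. Do not disturb the mallet, ratchet handle, screwdriver or socket.

Things in the scene. Friction and masses are not known exactly. Their poses are not given: they have to be found in the camera images.
- box: Fixed translucent flip-top box, 150 (x) x 160 (y) x 70 mm high, walls 4 mm, inner floor 4 mm up, standing on a grey foot plate. Origin: centre of its underside. Its +x side (facing away from the robot) carries the lid hinge, its +y side carries the blue bracket with the release lever. Turned about the vertical by up to 0.2 rad.
- box_in (a point): Centre of the box's inner floor.
- lid (a joint): Clear lid, 6 mm thick (top at 76 mm), hinged at the box's +x rim. 0 = shut, held by the lever's hook; 2.2 rad = fully open, leaning back, its edge then about 190 mm above the bench. A soft spring swings it open in about a second once the hook lets go, at about 0.35 rad of lever swing.
- lever (a joint): Sprung lever on the box's +y side; axis parallel to the box's x. 0 = home: arm slopes outwards (+y) and up at 30 degrees; grows (rad) as its red bar is pushed down. The spring pushes back with about 5 N at the bar at home, 9 N near the stop, and snaps it up if let go. The swing ends solidly where the arm meets the stop bolt, somewhere from 0.45 to 0.75 rad.
- lever_bar (a point): Centre of the red crossbar at the lever's outer end: round, 20 mm thick, 110 mm long, parallel to the box's x axis. It is 150 mm from the lever's pivot; at home 228 mm from the box's centre along its +y and 120 mm above the bench.
- lever_pivot (a point): Point on the lever's pivot axis, 98 mm from the box's centre along its +y, 45 mm above the bench.
- stop_bolt: Adjustable stop bolt with an 18 mm orange cap, standing in the bracket under the lever's arm, 85 mm out from the pivot. Origin: centre of the cap's top, set anywhere between 26 and 40 mm above the bench. The lever's 14 mm thick round steel arm comes to rest on it. Bearing firmly means some 4 to 15 N at the bar beyond the spring; 30 N beyond it is forcing.
- cup: Green plastic cup, square, open at the top, loose: 64 x 64 mm outside, 90 mm high, straight flat walls and floor 4 mm thick, 80 to 170 g empty. Stands upright on the coaster with six balls lying in its lower half, turned by up to 0.45 rad. Origin: centre of its underside; x and y square to its sides, z along its axis towards the mouth.
- cup_rim (a point): Centre of the cup's mouth, 90 mm above its underside.
- coaster: White round ceramic coaster with a blue rim, 100 mm across, 8 mm thick, loose, 250 g, flat on the bench. Origin: centre of its underside.
- ball0_c (a point): Centre of a loose, smooth lacquered wooden ball, 25 mm across, 10 g, in the cup at the start.
- ball1_c (a point): Centre of a loose, smooth lacquered wooden ball, 25 mm across, 10 g, in the cup at the start.
- ball2_c (a point): Centre of a loose, smooth lacquered wooden ball, 25 mm across, 10 g, in the cup at the start.
- ball3_c (a point): Centre of a loose, smooth lacquered wooden ball, 25 mm across, 10 g, in the cup at the start.
- ball4_c (a point): Centre of a loose, smooth lacquered wooden ball, 25 mm across, 10 g, in the cup at the start.
- ball5_c (a point): Centre of a loose, smooth lacquered wooden ball, 25 mm across, 10 g, in the cup at the start.
- mallet: Bystander: small wooden mallet lying crosswise, 210 mm long, 50 mm high, 90 mm wide head. Origin: on the bench about mid-handle.
- ratchet: Bystander: matte black ratchet handle lying roughly along x, about 180 mm long, 28 mm high, beside the coaster on either side of it. Origin: on the bench at mid-length.
- screwdriver: Bystander: stubby screwdriver, 120 mm long, lying crosswise between the robot and the box. Origin: on the bench under it.
- socket: Bystander: stainless socket standing upright, 28 mm across, 60 mm tall, beyond the box. Origin: centre of its underside.
Mind the look-alikes: they are no part of the job. Leave any purple look-alike of the coaster alone. Several things have the shape of the cup; the one meant has the colours described above.

How it is judged:
By the outcome, as a careful person would: the job done as asked, in the order asked, and still so for the second after the job is handed in, with the robot touching nothing.
It also fails if it takes over 72 s, if anything falls off the work surface, if the arm or the gripper's body presses on something with over 40 N, if the wrist force passes 120 N, or if a joint passes its speed limit or range.

ROBOT

A 6-joint arm with a two-finger parallel gripper is mounted at the origin on the work surface. World frame = base frame: x ahead of the robot, y to its left, z up, the work surface at z = 0. Lengths are in m, angles in degrees, forces in N, time in s.
With the tool pointing down it reaches from about 0.4 to 0.825 m from the base axis. Payload 7 kg.
Tool frame: the origin (TCP) lies on the centre line of the jaws, within the pads' length; the fingertips stand 11 mm ahead of it and the grasp point (between the pads) lies 8 mm behind it; z points along the fingers, y is the direction in which the jaws open and shut (so a half turn about z gives the same grasp; the last joint's range is limited). The gripper opens to 88 mm and grips with 3 to 60 N. Pads are 19 mm wide; open, the fingers measure 130 mm over their backs; the gripper's body (78 mm by 193 mm) begins 47 mm behind the grasp point.
Start: joints at [86.694, 20.546, 0.682, 0, -70.136, -16.507], TCP at [0.229, 0.635, 0.238] pointing down, gripper open.
Joint ranges: [-176.03, 176.03], [-82.01, 121.73], [-58.28, 71.71], [-173.87, 95.51], [-174.79, -0.11], [-173.66, 173.66]. Speed limits (degrees/s): [136.94, 136.94, 172.46, 180, 180, 180].

INTERFACE

Orientations are given as [roll, pitch, yaw] about the fixed x, y, z axes, in that order (R = Rz(yaw) Ry(pitch) Rx(roll)).
In Python, from plant import ctrl, cams, order gives the robot as it stands.
- The arm moves only by the tool jog_arm, never from a script. Its argument "motion" is a list of rows, each an object with "offset": the shift along the tool's x, y, z in mm, a list of three; "roll": the turn about the tool's z in rad; "hand": the finger opening in mm, from 0 to 87.6. A call has 1 to 20 rows; each row is the pose to reach, as a shift and turn from the pose commanded when the call began, along the tool's axes at that moment; what a row does not reach only later rows make up. A row lasts 1/12 s, in which the tool goes at most 41.7 mm and 7.16 degrees, less where a joint would pass 70% of its speed; a pose out of reach is approached as far as the arm can. A call with a gripper value outside its range is refused whole. The fingers move at their own pace and stop on an object; the grip force is fixed at half the most. Time passes only in rows, so rows that repeat a pose let the fingers close. It gives the time, the measured TCP pose, the force and the opening at its end, in the units of the state.
- ctrl.get_obs(): the state, without advancing time (a new reading comes with each control period).
- cams.snapshot(name): name is "side" or "top"; returns a dict with "img" (480x640x3 uint8, red, green, blue), "K" (3x3 intrinsics, pixels), "cam_to_world" (4x4, takes a point from camera to world coordinates). Camera axes: x right, y down, z forward; pixel columns grow to the right and rows downward; lengths in m; the calibration is good to about 2 mm. A picture is of the moment at which its call begins. There is no depth.
- order.close_job(): hands the job in, once; it reports no verdict.
The state is a dict: "clock": time; "joint_pos": joint angles; "qvel": joint speeds; "tau": joint torques, N m; "tool_pos": TCP position; "orientation": TCP orientation; "force": force on the tool from outside, world axes, zero at the start; "moment": the same for the moment, N m; "opening": finger opening in m.
Only numpy, scipy, OpenCV 4.12 (cv2) and the standard library are available. Lean on these libraries where they do the work, as an engineer would, in place of code of your own. Each camera call takes 0.05 s, during which the arm holds its last target. There are 200 camera calls.

## Working session

There is one attempt and no reset: what is moved stays moved. The work goes in short steps, Python scripts to look and compute and a tool call to move; the robot and the scene stay as the last step left them, time stands still between calls to the robot, and variables do not carry over. Pictures are saved under pics/ and viewed, about 8 in all and at most 12, crops included, and the job is handed in when it is done.

Besides the shell and the picture viewer there is one more tool, called after ">>>" as name(argument=value, ...), one argument or row to a line, values as JSON. jog_arm: Moves the arm, as the interface text tells. Its arguments: {"type":"object","properties":{"motion":{"type":"array"}},"required":["motion"]}

```bash
mkdir -p pics; cat > h.py <<'E'
import numpy as np, cv2
from plant import ctrl, cams, order
def snap(n,f):
    s=cams.snapshot(n); cv2.imwrite('pics/'+f,s['img'][:,:,::-1]); return s
def ray(s,u,v,z):
    T=s['cam_to_world']; d=T[:3,:3]@np.linalg.inv(s['K'])@[u,v,1]; o=T[:3,3]
    return o+d*(z-o[2])/d[2]
def proj(s,p):
    q=np.linalg.inv(s['cam_to_world'])@np.r_[p,1]; q=s['K']@q[:3]; return q[:2]/q[2]
E
python3 - <<'E'
from h import *
import pickle
d={}
for n in('top','side'):
    d[n]=snap(n,n+'0.png'); print(n,d[n]['cam_to_world'].round(3).tolist(),d[n]['K'].round(1).tolist())
pickle.dump(d,open('s0.pkl','wb'))
print(ctrl.get_obs())
E
```

```text
top [[-0.021, -0.985, 0.173, 0.331], [-1.0, 0.02, -0.007, 0.011], [0.004, -0.173, -0.985, 1.133], [0.0, 0.0, 0.0, 1.0]] [[534.7, 0.0, 318.9], [0.0, 534.7, 242.4], [0.0, 0.0, 1.0]]
side [[0.877, -0.246, 0.412, 0.073], [-0.48, -0.444, 0.756, -0.788], [-0.003, -0.862, -0.508, 0.62], [0.0, 0.0, 0.0, 1.0]] [[497.8, 0.0, 317.8], [0.0, 497.8, 251.0], [0.0, 0.0, 1.0]]
{'clock': 0.1, 'joint_pos': array([ 8.66921561e+01,  2.05880740e+01,  6.42212027e-01, -1.54772933e-02,
       -7.01367291e+01, -1.65068391e+01]), 'qvel': array([ 0.06609556, -0.13637982,  0.08932462,  0.02432716,  0.04969704,
       -0.02540686]), 'tau': array([-2.34316649e-03, -5.84161341e+01,  2.93753046e+01,  7.01562747e+00,
        1.01677689e-02, -5.25513099e-05]), 'tool_pos': array([0.22870788, 0.63465587, 0.23673932]), 'orientation': array([ 1.79916678e+02, -9.51747405e-03, -1.98199454e+01]), 'force': array([-0.58269584, -0.01721383,  0.43504707]), 'moment': array([ 0.00758083, -0.01571596, -0.03576504]), 'opening': 0.08769507724120461}
```

View pics/top0.png

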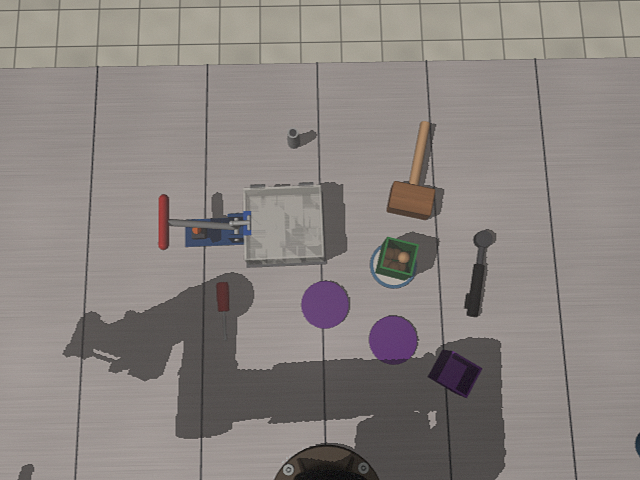

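View pics/side0.png

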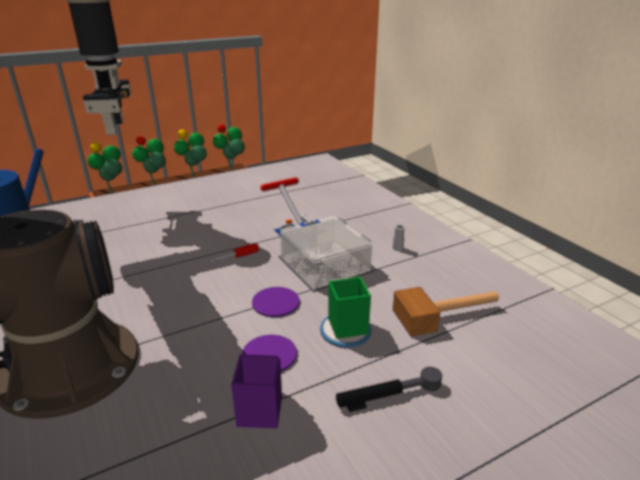

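The top view shows the red bar around (164,222), the box around (284,225), the orange bolt around (197,231), the cup around (398,258) and its coaster around (392,266). The ratchet is to the right of the coaster and the mallet beyond it. Next I measure these.

```bash
python3 - <<'E'
from h import *
import pickle
d=pickle.load(open('s0.pkl','rb')); s=d['top']; hsv=cv2.cvtColor(s['img'],cv2.COLOR_RGB2HSV)
def comps(m,lo,z):
    n,l,st,c=cv2.connectedComponentsWithStats(m.astype(np.uint8))
    for i in range(1,n):
        if st[i,4]>lo:
            pts=np.argwhere(l==i)[:,::-1].astype(np.float32)
            W=np.array([ray(s,u,v,z)[:2] for u,v in pts],np.float32)
            r=cv2.minAreaRect(W); print(st[i],'cent',W.mean(0).round(4),'rect',np.round(r[0],4),np.round(r[1],4),round(r[2],1))
H,S,V=[hsv[:,:,i].astype(int) for i in range(3)]
print('red z.12');comps(((H<5)|(H>174))&(S>150)&(V>70),100,0.125)
print('green z.09');comps((H>45)&(H<80)&(S>90),100,0.09)
print('blue rim z.008');comps((H>90)&(H<115)&(S>80)&(V>60),60,0.008)
print('orange');comps((H>5)&(H<16)&(S>170)&(V>120),10,0.033)
# box rim outline corners by hand (top rim z .076): 
for u,v in((244,186),(322,184),(325,262),(245,266)): print('box',ray(s,u,v,.076).round(4))
for sn,(u,v) in(('mallethead',(410,200)),('ratch',(485,238)),('ratch2',(472,312)),('socket',(293,135))): print(sn,ray(s,u,v,.02).round(3))
a=cv2.resize(s['img'][170:300,150:310],None,fx=5,fy=4.6,interpolation=3)[:598,:800]
b=cv2.resize(s['img'][225:300,360:440],None,fx=5,fy=5,interpolation=3)
cv2.imwrite('pics/c1.png',a[:,:,::-1])
c=np.zeros((600,800,3),np.uint8); c[:375,:400]=b; t=d['side']['img'][270:350,310:390]; c[:400,400:]=cv2.resize(t,None,fx=5,fy=5)
cv2.imwrite('pics/c2.png',c[:400,:,::-1])
E
```

```text
red z.12
[159 195   5  54 201] cent [0.5552 0.3081] rect [0.5546 0.3072] [0.1046 0.0077] 1.7
green z.09
[380 237  38  39 234] cent [ 0.4833 -0.1539] rect [ 0.4833 -0.1533] [0.0652 0.0638] 74.5
blue rim z.008
[228 211  23   9  98] cent [0.5919 0.1703] rect [0.5911 0.1742] [0.0474 0.0177] 88.8
[186 225  65  22 569] cent [0.5429 0.2226] rect [0.5473 0.2188] [0.0416 0.1371] 0.9
[371 246  42  42 173] cent [ 0.4552 -0.1361] rect [ 0.463  -0.1393] [0.0954 0.057 ] 43.8
orange
box [0.6359 0.1544 0.076 ]
box [ 0.6369 -0.0051  0.076 ]
box [ 0.4758 -0.0076  0.076 ]
box [0.4711 0.1519 0.076 ]
mallethead [ 0.614 -0.194  0.02 ]
ratch [ 0.528 -0.349  0.02 ]
ratch2 [ 0.373 -0.31   0.02 ]
socket [0.766 0.055 0.02 ]
```

View pics/c1.png

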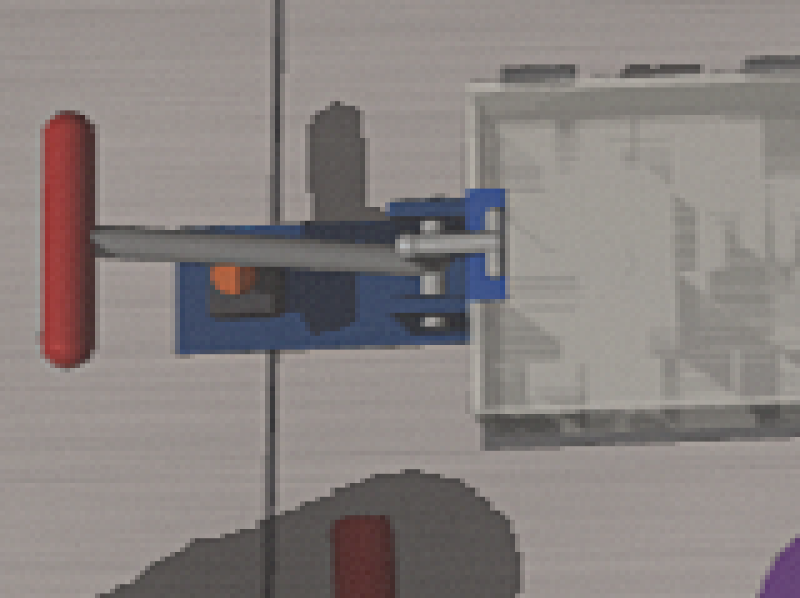

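View pics/c2.png

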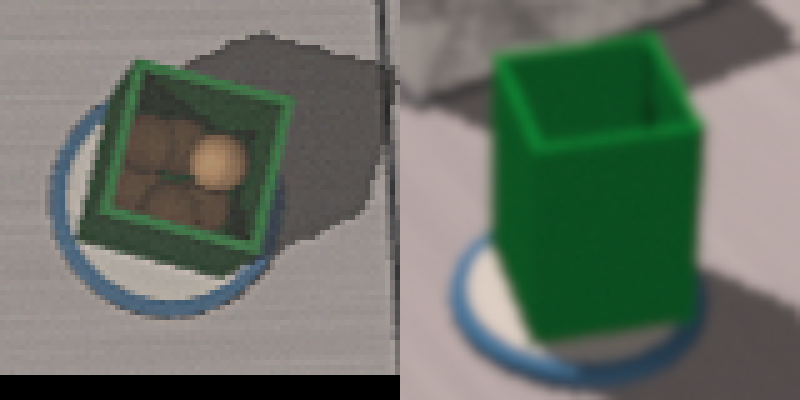

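The crops give the bar centre at about px (163.5,221.8) and the bolt at about (196,230). The cup is turned about -14° and sits slightly off the coaster's centre. Jogging has no tilt axis. So I plan to tip the cup by letting it pivot in the jaws while pushing it against the box rim.

```bash
cat >> h.py <<'E'
def Rz(a): c,s=np.cos(a),np.sin(a); return np.array([[c,-s,0],[s,c,0],[0,0,1]])
def off(xyz,yaw_deg,p0,yaw0):
    "tool offset mm and roll rad to TCP xyz / yaw, from commanded p0,yaw0(deg), tool down"
    R=Rz(np.radians(yaw0))@np.diag([1,-1,-1.]); return (R.T@(np.array(xyz)-p0)*1000).round(1), round(-np.radians(yaw_deg-yaw0),4)
E
python3 - <<'E'
from h import *
import pickle
from scipy.optimize import least_squares
d=pickle.load(open('s0.pkl','rb')); s=d['top']; hsv=cv2.cvtColor(s['img'],cv2.COLOR_RGB2HSV)
H,S,V=[hsv[:,:,i].astype(int) for i in range(3)]
print('bar top',ray(s,163.5,221.8,.12), [ray(s,163.5,v,.12)[:2].round(4) for v in(194,249.8)])
m=((H>90)&(H<115)&(S>80)&(V>60)); m[:,:365]=0
W=np.array([ray(s,u,v,.006)[:2] for v,u in np.argwhere(m)])
f=least_squares(lambda p:np.hypot(*(W-p[:2]).T)-p[2],[.46,-.14,.047],loss='soft_l1',f_scale=.002); print('coaster',f.x)
m=((H>45)&(H<80)&(S>90)); W=np.array([ray(s,u,v,.098)[:2] for v,u in np.argwhere(m)],np.float32); print('cup',cv2.minAreaRect(W))
# rim corners from crop x5 (outer corners)
C=np.array([ray(s,360+u/5,225+v/5,.098)[:2] for u,v in((138,60),(295,97),(262,255),(102,213))]);print(C.round(4).tolist(),C.mean(0))
for i in range(4): e=C[(i+1)%4]-C[i]; print(np.degrees(np.arctan2(e[1],e[0])),np.hypot(*e))
# side view bar
t=d['side'];h=cv2.cvtColor(t['img'],cv2.COLOR_RGB2HSV).astype(int);m=((h[...,0]<6)|(h[...,0]>173))&(h[...,1]>150);m[:170]=0;m[195:]=0;m[:,:250]=0;m[:,305:]=0
v,u=np.argwhere(m).mean(0);print('side bar px',u,v,ray(t,u,v,.12))
o=ctrl.get_obs();b=ray(s,163.5,221.8,.12)
print(off([b[0],b[1],.175],0,o['tool_pos'],-19.82))
E
```

```text
bar top [0.55466835 0.30386684 0.12      ] [array([0.6102, 0.3055]), array([0.4997, 0.3023])]
coaster [ 1.98454463 -1.61358289  2.13035894]
cup ((0.2911679744720459, -0.09183861315250397), (0.06537660211324692, 0.4656880497932434), 72.5332260131836)
[[0.5199, -0.1316], [0.5039, -0.1927], [0.4418, -0.1766], [0.4595, -0.115]] [ 0.48128296 -0.15396935]
-104.71749163142151 0.06317353528879045
165.3849578883767 0.0641319260913666
73.93862959207736 0.06409732968343738
-15.441549097565998 0.06263355270885937
side bar px 278.9139784946237 183.46236559139786 [0.55638405 0.30617759 0.12      ]
(array([418.8, 200.7,  61.7]), np.float64(-0.3459))
```

>>> jog_arm(
  motion=[
    {"offset": [105, 50, 15], "roll": -0.1, "hand": 0},
    {"offset": [209, 100, 31], "roll": -0.2, "hand": 0},
    {"offset": [314, 150, 46], "roll": -0.3, "hand": 0},
    {"offset": [419, 201, 62], "roll": -0.375, "hand": 0},
    {"offset": [419, 201, 62], "roll": -0.375, "hand": 0},
    {"offset": [419, 201, 62], "roll": -0.375, "hand": 0},
    {"offset": [419, 201, 62], "roll": -0.375, "hand": 0},
    {"offset": [419, 201, 62], "roll": -0.375, "hand": 0},
    {"offset": [419, 201, 62], "roll": -0.375, "hand": 0},
    {"offset": [419, 201, 62], "roll": -0.375, "hand": 0},
    {"offset": [419, 201, 62], "roll": -0.375, "hand": 0},
    {"offset": [419, 201, 62], "roll": -0.375, "hand": 0},
    {"offset": [419, 201, 62], "roll": -0.375, "hand": 0},
  ],
)

```text
clock: 1.18
tool_pos: [0.5563, 0.3009, 0.1742]
orientation: [179.9, 0.1, 1.4]
force: [0.0, -0.4, 0.4]
opening: 0.0067
```

```bash
python3 - <<'E'
from h import *
s=snap('side','l1.png'); o=ctrl.get_obs(); print(o['tool_pos'],o['orientation'],o['force'],o['opening'],o['clock'])
im=s['img'][100:260,220:420]; cv2.imwrite('pics/l1c.png',cv2.resize(im,None,fx=3.5,fy=3.5)[:,:,::-1])
# arc table: bar z,y(rel box), phi
for p in np.arange(0,.8,.05): a=np.pi/6-p; print(round(p,2),round(1e3*(.150*np.cos(a)-.1299),1),round(1e3*(.150*np.sin(a)-.075),1))
E
```

```text
[0.55543364 0.30232296 0.17464744] [1.79944403e+02 7.14426862e-02 1.49585067e+00] [0.37142455 0.35147097 0.16640475] 0.0032790370730325985 1.2333
0.0 0.0 -0.0
0.05 3.6 -6.6
0.1 6.8 -13.3
0.15 9.8 -20.3
0.2 12.3 -27.3
0.25 14.5 -34.5
0.3 16.4 -41.7
0.35 17.8 -49.1
0.4 19.0 -56.5
0.45 19.7 -64.0
0.5 20.1 -71.5
0.55 20.0 -79.0
0.6 19.7 -86.4
0.65 18.9 -93.9
0.7 17.8 -101.3
0.75 16.3 -108.7
```

View pics/l1c.png

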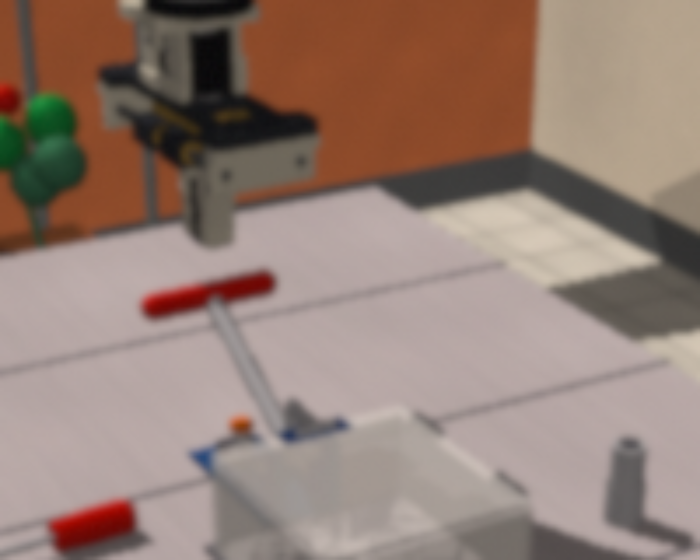

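The closed fingertips stand over the centre of the red bar, and the lid is shut. I press down along the bar's arc.

>>> jog_arm(
  motion=[
    {"offset": [0, 0, 14], "roll": 0, "hand": 0},
    {"offset": [0, 0, 27], "roll": 0, "hand": 0},
    {"offset": [0, 0, 30], "roll": 0, "hand": 0},
    {"offset": [0, 0, 33], "roll": 0, "hand": 0},
    {"offset": [0, -2, 37], "roll": 0, "hand": 0},
    {"offset": [0, -4, 41], "roll": 0, "hand": 0},
    {"offset": [0, -6, 45], "roll": 0, "hand": 0},
    {"offset": [0, -8, 49], "roll": 0, "hand": 0},
    {"offset": [0, -10, 53], "roll": 0, "hand": 0},
    {"offset": [0, -12, 58], "roll": 0, "hand": 0},
    {"offset": [0, -14, 63], "roll": 0, "hand": 0},
    {"offset": [0, -15, 68], "roll": 0, "hand": 0},
    {"offset": [0, -16, 73], "roll": 0, "hand": 0},
    {"offset": [0, -17, 78], "roll": 0, "hand": 0},
    {"offset": [0, -18, 83], "roll": 0, "hand": 0},
    {"offset": [0, -19, 88], "roll": 0, "hand": 0},
    {"offset": [0, -19, 90], "roll": 0, "hand": 0},
    {"offset": [0, -19, 92], "roll": 0, "hand": 0},
  ],
)

```text
clock: 2.73
tool_pos: [0.5554, 0.326, 0.0854]
orientation: [-179.8, -0.2, 1.8]
force: [-3.4, 6.1, 8.2]
opening: 0.0002
```

```bash
python3 - <<'E'
from h import *
s=snap('top','t1.png'); o=ctrl.get_obs(); print(o['tool_pos'],o['force'],o['clock'])
E
```

```text
[0.55539317 0.32599642 0.08519839] [-3.15830648  4.24202195  6.9971177 ] 2.7833
```

>>> jog_arm(
  motion=[
    {"offset": [0, 0, 1.3], "roll": 0, "hand": 0},
    {"offset": [0, 0, 2.6], "roll": 0, "hand": 0},
    {"offset": [0, 0, 3.9], "roll": 0, "hand": 0},
    {"offset": [0, 0, 5.2], "roll": 0, "hand": 0},
    {"offset": [0, 0, 6.5], "roll": 0, "hand": 0},
    {"offset": [0, 0, 7.8], "roll": 0, "hand": 0},
  ],
)

```text
clock: 3.28
tool_pos: [0.5558, 0.3264, 0.0782]
orientation: [-179.7, -0.3, 1.8]
force: [-2.0, 5.7, 6.9]
opening: 0.0006
```

>>> jog_arm(
  motion=[
    {"offset": [0, 0, 1.3], "roll": 0, "hand": 0},
    {"offset": [0, 0, 2.6], "roll": 0, "hand": 0},
    {"offset": [0, 0, 3.9], "roll": 0, "hand": 0},
    {"offset": [0, 0, 5.2], "roll": 0, "hand": 0},
  ],
)

```text
clock: 3.62
tool_pos: [0.556, 0.3266, 0.0731]
orientation: [-179.7, -0.3, 1.8]
force: [-1.5, 5.8, 7.9]
opening: 0.0005
```

>>> jog_arm(
  motion=[
    {"offset": [0, 0, 1.3], "roll": 0, "hand": 0},
    {"offset": [0, 0, 2.6], "roll": 0, "hand": 0},
    {"offset": [0, 0, 3.9], "roll": 0, "hand": 0},
    {"offset": [0, 0, 5.2], "roll": 0, "hand": 0},
  ],
)

```text
clock: 3.95
tool_pos: [0.5561, 0.3267, 0.068]
orientation: [-179.7, -0.3, 1.8]
force: [-2.1, 5.6, 7.6]
opening: 0.0006
```

>>> jog_arm(
  motion=[
    {"offset": [0, 0, 1.3], "roll": 0, "hand": 0},
    {"offset": [0, 0, 2.6], "roll": 0, "hand": 0},
    {"offset": [0, 0, 3.9], "roll": 0, "hand": 0},
  ],
)

```text
clock: 4.2
tool_pos: [0.5562, 0.3267, 0.0641]
orientation: [-179.7, -0.3, 1.8]
force: [-1.6, 6.2, 8.1]
opening: 0.0006
```

>>> jog_arm(
  motion=[
    {"offset": [0, 0, 1.3], "roll": 0, "hand": 0},
    {"offset": [0, 0, 2.6], "roll": 0, "hand": 0},
    {"offset": [0, 0, 3.9], "roll": 0, "hand": 0},
  ],
)

```text
clock: 4.45
tool_pos: [0.5563, 0.3268, 0.0612]
orientation: [-179.7, -0.4, 1.8]
force: [-7.7, 4.2, 23.3]
opening: 0.0005
```

>>> jog_arm(
  motion=[
    {"offset": [0, 0, -0.5], "roll": 0, "hand": 0},
    {"offset": [0, 0, -0.5], "roll": 0, "hand": 0},
  ],
)

```text
clock: 4.62
tool_pos: [0.5562, 0.3268, 0.0617]
orientation: [-179.7, -0.3, 1.8]
force: [-3.9, 4.6, 13.7]
opening: 0.0004
```

>>> jog_arm(
  motion=[
    {"offset": [0, 0, 0.2], "roll": 0, "hand": 0},
    {"offset": [0, 0, 0.2], "roll": 0, "hand": 0},
    {"offset": [0, 0, 0.2], "roll": 0, "hand": 0},
    {"offset": [0, 0, 0.2], "roll": 0, "hand": 0},
  ],
)

```text
clock: 4.95
tool_pos: [0.5562, 0.3268, 0.0616]
orientation: [-179.7, -0.4, 1.8]
force: [-4.6, 4.7, 15.2]
opening: 0.0004
```

>>> jog_arm(
  motion=[
    {"offset": [0, 0, 0.05], "roll": 0, "hand": 0},
    {"offset": [0, 0, 0.05], "roll": 0, "hand": 0},
    {"offset": [0, 0, 0.05], "roll": 0, "hand": 0},
    {"offset": [0, 0, 0.05], "roll": 0, "hand": 0},
    {"offset": [0, 0, 0.05], "roll": 0, "hand": 0},
    {"offset": [0, 0, 0.05], "roll": 0, "hand": 0},
    {"offset": [0, 0, 0.05], "roll": 0, "hand": 0},
  ],
)

```text
clock: 5.53
tool_pos: [0.5563, 0.3268, 0.0616]
orientation: [-179.7, -0.4, 1.8]
force: [-4.3, 4.9, 15.2]
opening: 0.0002
```

>>> jog_arm(
  motion=[
    {"offset": [0, 0, -1], "roll": 0, "hand": 0},
    {"offset": [0, 0, -3], "roll": 0, "hand": 0},
    {"offset": [0, 0, -6], "roll": 0, "hand": 0},
    {"offset": [0, 0, -10], "roll": 0, "hand": 0},
    {"offset": [0, 0, -14], "roll": 0, "hand": 0},
    {"offset": [0, 0, -18], "roll": 0, "hand": 0},
    {"offset": [0, 0, -22], "roll": 0, "hand": 0},
    {"offset": [0, 0, -26], "roll": 0, "hand": 0},
    {"offset": [0, 1, -30], "roll": 0, "hand": 0},
    {"offset": [0, 1.5, -34], "roll": 0, "hand": 0},
    {"offset": [0, 2, -38], "roll": 0, "hand": 0},
    {"offset": [0, 3, -42], "roll": 0, "hand": 0},
    {"offset": [0, 4, -46], "roll": 0, "hand": 0},
    {"offset": [0, 5, -50], "roll": 0, "hand": 0},
    {"offset": [0, 6, -54], "roll": 0, "hand": 0},
    {"offset": [0, 7, -58], "roll": 0, "hand": 0},
    {"offset": [0, 8, -62], "roll": 0, "hand": 0},
    {"offset": [0, 10, -66], "roll": 0, "hand": 0},
    {"offset": [0, 11.5, -69], "roll": 0, "hand": 0},
    {"offset": [0, 13, -72], "roll": 0, "hand": 0},
  ],
)

```text
clock: 7.2
tool_pos: [0.5549, 0.3101, 0.1304]
orientation: [-180.0, -0.0, 1.7]
force: [2.0, -0.5, 5.0]
opening: 0.0004
```

>>> jog_arm(
  motion=[
    {"offset": [0, 1, -2.5], "roll": 0, "hand": 0},
    {"offset": [0, 2, -5], "roll": 0, "hand": 0},
    {"offset": [0, 3, -7], "roll": 0, "hand": 0},
    {"offset": [0, 4, -9], "roll": 0, "hand": 0},
    {"offset": [0, 5, -11], "roll": 0, "hand": 0},
    {"offset": [0, 6, -13], "roll": 0, "hand": 0},
    {"offset": [0, 7, -15], "roll": 0, "hand": 0},
    {"offset": [0, 7, -17], "roll": 0, "hand": 0},
    {"offset": [0, 7, -19], "roll": 0, "hand": 0},
  ],
)

```text
clock: 7.95
tool_pos: [0.5544, 0.3029, 0.1484]
orientation: [180.0, 0.1, 1.7]
force: [-0.0, 0.4, -0.8]
opening: 0.0004
```

```bash
python3 - <<'E'
from h import *
from scipy.optimize import least_squares
s=snap('top','t2.png'); o=ctrl.get_obs(); print(o['tool_pos'],o['orientation'],o['force'],o['clock'])
hsv=cv2.cvtColor(s['img'],cv2.COLOR_RGB2HSV)
H,S,V=[hsv[:,:,i].astype(int) for i in range(3)]
m=((H>90)&(H<115)&(S>80)&(V>60)); m[:,:365]=0;m[:,425:]=0;m[300:]=0;m[:235]=0
W=np.array([ray(s,u,v,.008)[:2] for v,u in np.argwhere(m)])
f=least_squares(lambda p:np.hypot(*(W-p[:2]).T)-p[2],[.46,-.14,.047],loss='soft_l1',f_scale=.002); print('coaster',f.x)
cv2.imwrite('pics/t2c.png',cv2.resize(s['img'][100:320,140:460],None,fx=2.5,fy=2.5)[:,:,::-1])
E
```

```text
[0.55476098 0.30312494 0.14903743] [-1.79988516e+02  8.36357117e-03  1.67880336e+00] [0.52684872 0.7434774  0.34759195] 8.0
coaster [ 0.47757816 -0.15385227  0.04627848]
```

View pics/t2c.png

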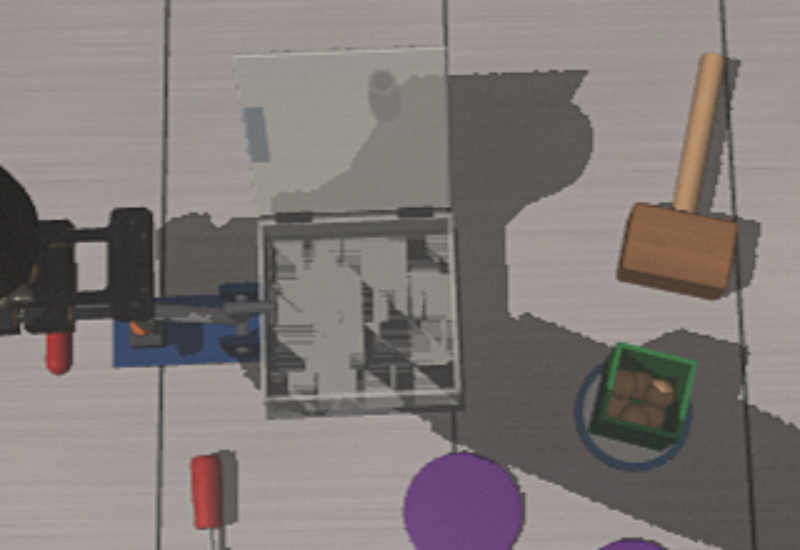

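The lid stands wide open and the lever is back home. Cup and coaster are unchanged. I move over the cup and open the jaws.

>>> jog_arm(
  motion=[
    {"offset": [0, 20, -35], "roll": 0, "hand": 87.6},
    {"offset": [-10, 60, -51], "roll": 0.03, "hand": 87.6},
    {"offset": [-87, 455, -51], "roll": 0.297, "hand": 87.6},
    {"offset": [-87, 455, -51], "roll": 0.297, "hand": 87.6},
    {"offset": [-87, 455, -51], "roll": 0.297, "hand": 87.6},
    {"offset": [-87, 455, -51], "roll": 0.297, "hand": 87.6},
    {"offset": [-87, 455, -51], "roll": 0.297, "hand": 87.6},
    {"offset": [-87, 455, -51], "roll": 0.297, "hand": 87.6},
    {"offset": [-87, 455, -51], "roll": 0.297, "hand": 87.6},
    {"offset": [-87, 455, -51], "roll": 0.297, "hand": 87.6},
    {"offset": [-87, 455, -51], "roll": 0.297, "hand": 87.6},
    {"offset": [-87, 455, -51], "roll": 0.297, "hand": 87.6},
    {"offset": [-87, 455, -51], "roll": 0.297, "hand": 87.6},
    {"offset": [-87, 455, -51], "roll": 0.297, "hand": 87.6},
    {"offset": [-87, 455, -51], "roll": 0.297, "hand": 87.6},
    {"offset": [-87, 455, -51], "roll": 0.297, "hand": 87.6},
    {"offset": [-87, 455, -51], "roll": 0.297, "hand": 87.6},
  ],
)

```text
clock: 9.42
tool_pos: [0.4815, -0.1535, 0.1998]
orientation: [-180.0, -0.0, -15.3]
force: [0.5, 0.4, -0.2]
opening: 0.0874
```

```bash
python3 - <<'E'
from h import *
s=snap('side','s3.png'); o=ctrl.get_obs(); print(o['tool_pos'],o['orientation'],o['force'],o['clock'],o['opening'])
cv2.imwrite('pics/s3c.png',cv2.resize(s['img'][120:380,230:490],None,fx=2.3,fy=2.3)[:,:,::-1])
print('off to cup', off([.481,-.154,.0585],-15.2,o['tool_pos'],o['orientation'][2]))
for u,v in((246,260.8),(324.8,258),(322,184.8),(244,188.8)): print(ray(cams.snapshot('top'),u,v,.07).round(4))
E
```

```text
[ 0.48152463 -0.15345874  0.19981047] [-1.79995174e+02 -2.09244352e-03 -1.52495911e+01] [-0.25185965  0.19059796 -0.40027166] 9.4667 0.0873450277670121
off to cup (array([ -0.4,   0.7, 141.3]), np.float64(-0.0009))
[0.4823 0.1507 0.07  ]
[ 0.4847 -0.0075  0.07  ]
[ 0.637  -0.0052  0.07  ]
[0.6317 0.1552 0.07  ]
```

View pics/s3c.png

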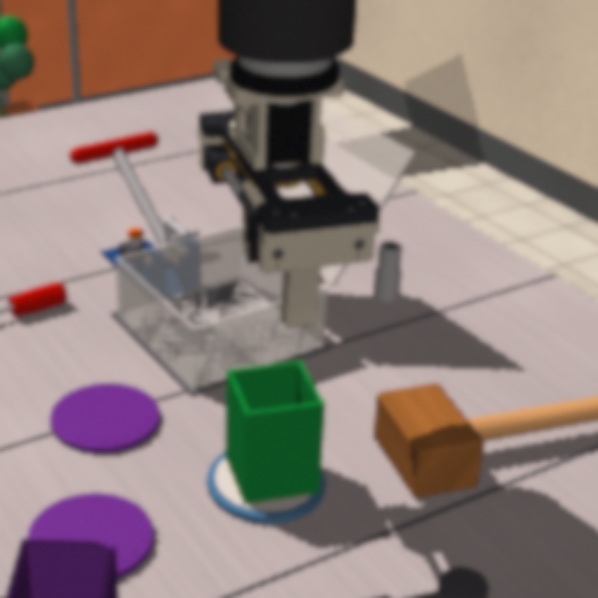

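The open jaws stand squarely over the cup. I descend and grip.

>>> jog_arm(
  motion=[
    {"offset": [0, 0.7, 40], "roll": 0, "hand": 87.6},
    {"offset": [0, 0.7, 75], "roll": 0, "hand": 87.6},
    {"offset": [0, 0.7, 105], "roll": 0, "hand": 87.6},
    {"offset": [0, 0.7, 125], "roll": 0, "hand": 87.6},
    {"offset": [0, 0.7, 136], "roll": 0, "hand": 87.6},
    {"offset": [0, 0.7, 141], "roll": 0, "hand": 87.6},
    {"offset": [0, 0.7, 141], "roll": 0, "hand": 87.6},
    {"offset": [0, 0.7, 141], "roll": 0, "hand": 72},
    {"offset": [0, 0.7, 141], "roll": 0, "hand": 66},
    {"offset": [0, 0.7, 141], "roll": 0, "hand": 60},
    {"offset": [0, 0.7, 141], "roll": 0, "hand": 50},
    {"offset": [0, 0.7, 141], "roll": 0, "hand": 50},
    {"offset": [0, 0.7, 141], "roll": 0, "hand": 50},
    {"offset": [0, 0.7, 141], "roll": 0, "hand": 50},
  ],
)

```text
clock: 10.83
tool_pos: [0.4817, -0.1551, 0.0597]
orientation: [-180.0, -0.1, -15.3]
force: [-1.9, 2.5, 6.7]
opening: 0.064
```

>>> jog_arm(
  motion=[
    {"offset": [0, 0, -12], "roll": 0, "hand": 50},
    {"offset": [0, 0, -35], "roll": 0, "hand": 50},
    {"offset": [0, 0, -65], "roll": 0, "hand": 50},
    {"offset": [0, 0, -90], "roll": 0, "hand": 50},
    {"offset": [-8, -15, -100], "roll": -0.02, "hand": 50},
    {"offset": [-22, -45, -100], "roll": -0.06, "hand": 50},
    {"offset": [-37, -75, -100], "roll": -0.11, "hand": 50},
    {"offset": [-52, -105, -100], "roll": -0.15, "hand": 50},
    {"offset": [-67, -135, -100], "roll": -0.19, "hand": 50},
    {"offset": [-80, -162, -95], "roll": -0.23, "hand": 50},
    {"offset": [-91, -184, -80], "roll": -0.26, "hand": 50},
    {"offset": [-98, -198, -65], "roll": -0.28, "hand": 50},
    {"offset": [-101.5, -205.5, -55], "roll": -0.29, "hand": 50},
    {"offset": [-101.5, -205.5, -52], "roll": -0.29, "hand": 50},
    {"offset": [-101.5, -205.5, -52], "roll": -0.29, "hand": 50},
    {"offset": [-101.5, -205.5, -52], "roll": -0.29, "hand": 50},
  ],
)

```text
clock: 12.17
tool_pos: [0.4375, 0.0695, 0.1109]
orientation: [180.0, 0.0, 1.3]
force: [-0.3, -0.8, -1.2]
opening: 0.064
```

```bash
cat >> h.py <<'E'
def cuptilt(name,f):
    s=snap(name,f); hsv=cv2.cvtColor(s['img'],cv2.COLOR_RGB2HSV); return s
E
python3 - <<'E'
from h import *
s=snap('side','s4.png'); o=ctrl.get_obs(); print(o['tool_pos'],o['orientation'],o['force'],o['clock'],o['opening'])
cv2.imwrite('pics/s4c.png',cv2.resize(s['img'][120:320,200:400],None,fx=2.5,fy=2.5)[:,:,::-1])
E
```

```text
[0.43777484 0.06952243 0.11121521] [-1.79998350e+02 -1.67613522e-02  1.23316637e+00] [-0.39530908 -0.19309082 -1.26350332] 12.2167 0.06358744490288791
```

View pics/s4c.png

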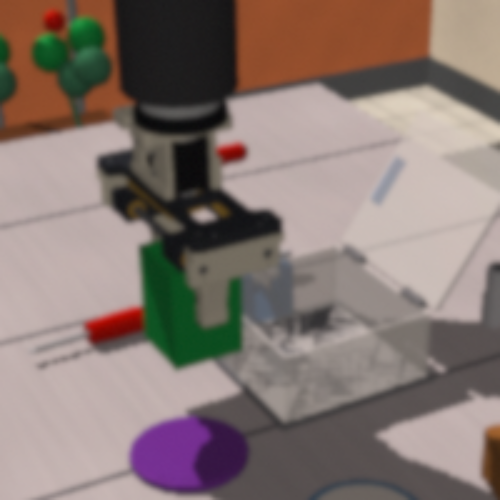

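The cup hangs upright in front of the box's near wall, with its lower end just below the rim. I push forward against the rim so that it starts to pivot.

>>> jog_arm(
  motion=[
    {"offset": [6, 0, 0], "roll": 0, "hand": 50},
    {"offset": [11, 0, 0], "roll": 0, "hand": 50},
    {"offset": [15, 0, 0], "roll": 0, "hand": 50},
    {"offset": [19, 0, 0], "roll": 0, "hand": 50},
    {"offset": [23, 0, 0], "roll": 0, "hand": 50},
    {"offset": [27, 0, 0], "roll": 0, "hand": 50},
    {"offset": [31, 0, 0], "roll": 0, "hand": 50},
  ],
)

```text
clock: 12.8
tool_pos: [0.4663, 0.0692, 0.1099]
orientation: [179.9, 0.3, 1.2]
force: [-9.1, -1.0, 2.7]
opening: 0.0638
```

```bash
cat >> h.py <<'E'
def tilt(f):
    "angle of the long edges of the green near face in side view, mapped to the vertical plane y=y_face"
    s=snap('side',f); h=cv2.cvtColor(s['img'],cv2.COLOR_RGB2HSV).astype(int)
    m=((h[...,0]>50)&(h[...,0]<75)&(h[...,1]>150)); m[:190]=0
    n,l,st,c=cv2.connectedComponentsWithStats(m.astype(np.uint8)); i=1+np.argmax(st[1:,4])
    o=ctrl.get_obs(); y=o['tool_pos'][1]-.032
    T=s['cam_to_world']; P=[]
    for v,u in np.argwhere(l==i):
        d=T[:3,:3]@np.linalg.inv(s['K'])@[u,v,1]; q=T[:3,3]+d*(y-T[1,3])/d[1]; P.append(q[[0,2]])
    P=np.array(P,np.float32); hull=cv2.convexHull(P)[:,0]
    poly=cv2.approxPolyDP(hull.reshape(-1,1,2),.006,True)[:,0]
    print('obs',o['tool_pos'].round(4),o['force'].round(1),round(o['opening'],4),o['clock'])
    print('grasp x,z',o['tool_pos'][0].round(4),(o['tool_pos'][2]+.008).round(4),'\npoly xz',poly.round(3).tolist())
    for a,b in zip(poly,np.roll(poly,-1,0)): e=b-a; print(round(np.hypot(*e),3),round(np.degrees(np.arctan2(e[0],e[1])),1),end=' | ')
E
python3 -c "
from h import *
tilt('s5.png')"
```

```text
obs [0.467  0.0693 0.1099] [-5.4 -0.9  1.2] 0.0641 12.85
grasp x,z 0.467 0.1179 
poly xz [[0.4790000021457672, 0.05900000035762787], [0.4869999885559082, 0.08699999749660492], [0.43299999833106995, 0.17800000309944153], [0.41499999165534973, 0.18000000715255737], [0.4020000100135803, 0.10300000011920929], [0.42500001192092896, 0.07000000029802322]]
0.029 15.8 | 0.107 -30.7 | 0.017 -83.6 | 0.078 -170.2 | 0.041 145.3 | 0.055 101.5 |
```

It pivots as planned, now at about 13° with only 9 N. I continue.

>>> jog_arm(
  motion=[
    {"offset": [4, 0, 0], "roll": 0, "hand": 50},
    {"offset": [8, 0, 0], "roll": 0, "hand": 50},
    {"offset": [12, 0, 0], "roll": 0, "hand": 50},
    {"offset": [16, 0, 0], "roll": 0, "hand": 50},
    {"offset": [20, 0, 0], "roll": 0, "hand": 50},
    {"offset": [24, 0, 0], "roll": 0, "hand": 50},
    {"offset": [28, 0, 0], "roll": 0, "hand": 50},
    {"offset": [32, 0, 0], "roll": 0, "hand": 50},
  ],
)

```text
clock: 13.52
tool_pos: [0.4983, 0.0699, 0.1098]
orientation: [179.9, 0.3, 1.2]
force: [-6.8, -0.6, -0.4]
opening: 0.0641
```

```bash
python3 -c "
from h import *
tilt('s6.png')"
```

```text
obs [0.499  0.07   0.1098] [-5.8 -0.1  0.9] 0.0636 13.5667
grasp x,z 0.499 0.1178 
poly xz [[0.47699999809265137, 0.06199999898672104], [0.4950000047683716, 0.08699999749660492], [0.4880000054836273, 0.12700000405311584], [0.45100000500679016, 0.19099999964237213], [0.4059999883174896, 0.12800000607967377], [0.42899999022483826, 0.0949999988079071]]
0.031 34.9 | 0.041 -9.0 | 0.074 -30.0 | 0.078 -144.6 | 0.04 144.7 | 0.059 125.0 |
```

```bash
python3 -c "
import cv2
a=cv2.imread('pics/s6.png')[170:310,230:370]; cv2.imwrite('pics/s6c.png',cv2.resize(a,None,fx=4,fy=4,interpolation=2))"
```

```text
(no output)
```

View pics/s6c.png

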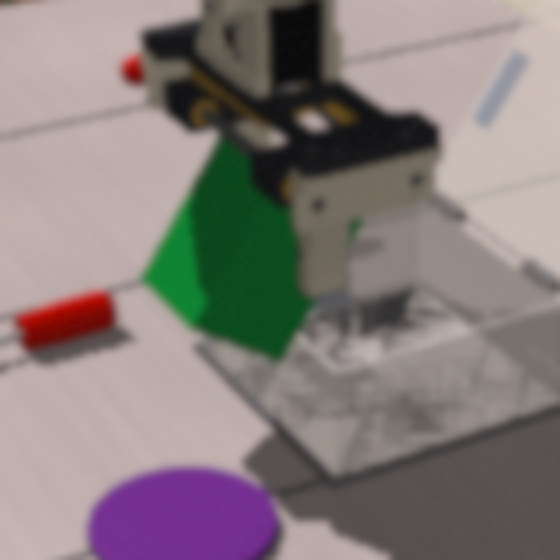

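The cup is at about 35° but has slid roughly 15 mm sideways in the pads, so pivoting it through 110° this way and back is doubtful. I set it down upright on clear bench, to regrip and try something better.

>>> jog_arm(
  motion=[
    {"offset": [-8, 0, -2], "roll": 0, "hand": 50},
    {"offset": [-20, -8, -2], "roll": 0, "hand": 50},
    {"offset": [-30, -20, 5], "roll": 0, "hand": 50},
    {"offset": [-33, -30, 20], "roll": 0, "hand": 50},
    {"offset": [-33, -32, 38], "roll": 0, "hand": 50},
    {"offset": [-33, -32, 50], "roll": 0, "hand": 50},
    {"offset": [-33, -32, 55], "roll": 0, "hand": 50},
    {"offset": [-33, -32, 58], "roll": 0, "hand": 50},
    {"offset": [-36, -32, 60], "roll": 0, "hand": 50},
  ],
)

```text
clock: 14.32
tool_pos: [0.4647, 0.102, 0.0523]
orientation: [179.9, -0.1, 1.4]
force: [2.7, -9.3, 23.4]
opening: 0.0644
```

```bash
python3 -c "
from h import *
tilt('s7.png')"
```

```text
obs [0.4648 0.1022 0.0523] [-2.6 -4.4 12.9] 0.0638 14.3667
grasp x,z 0.4648 0.0603 
poly xz [[0.44699999690055847, 0.004000000189989805], [0.46000000834465027, 0.026000000536441803], [0.45399999618530273, 0.06400000303983688], [0.42899999022483826, 0.12300000339746475], [0.414000004529953, 0.13600000739097595], [0.375, 0.06700000166893005], [0.4000000059604645, 0.028999999165534973]]
0.026 30.6 | 0.038 -8.7 | 0.064 -23.4 | 0.02 -48.5 | 0.079 -150.7 | 0.046 146.8 | 0.053 118.5 |
```

>>> jog_arm(
  motion=[
    {"offset": [-5, 0, 0.5], "roll": 0, "hand": 50},
    {"offset": [-10, 0, 0.5], "roll": 0, "hand": 50},
    {"offset": [-15, 0, 0], "roll": 0, "hand": 50},
    {"offset": [-15, 0, -0.5], "roll": 0, "hand": 50},
    {"offset": [-15, 0, -0.5], "roll": 0, "hand": 68},
    {"offset": [-15, 0, -0.5], "roll": 0, "hand": 70},
    {"offset": [-15, 0, -0.5], "roll": 0, "hand": 75},
    {"offset": [-15, 0, -0.5], "roll": 0, "hand": 80},
    {"offset": [-15, 0, -0.5], "roll": 0, "hand": 87.6},
    {"offset": [-15, 0, -0.5], "roll": 0, "hand": 87.6},
    {"offset": [-15, 0, -0.5], "roll": 0, "hand": 87.6},
  ],
)

```text
clock: 15.28
tool_pos: [0.4487, 0.1021, 0.0511]
orientation: [180.0, 0.0, 1.3]
force: [-0.2, 0.1, 0.5]
opening: 0.0872
```

```bash
python3 -c "
from h import *
tilt('s8.png')"
```

```text
obs [0.4488 0.1021 0.0512] [-1.6 -0.1  0.4] 0.0871 15.3333
grasp x,z 0.4488 0.0592 
poly xz [[0.421999990940094, 0.004000000189989805], [0.4189999997615814, 0.10400000214576721], [0.3970000147819519, 0.12200000137090683], [0.3490000069141388, 0.12099999934434891], [0.3479999899864197, 0.0430000014603138], [0.3700000047683716, 0.0020000000949949026]]
0.1 -2.1 | 0.028 -50.5 | 0.048 -91.3 | 0.078 -179.7 | 0.046 151.8 | 0.052 88.5 |
```

The cup stands upright again in front of the box. On the way up I check how the arm treats a pose at its reach limit, i.e. whether the hand can tilt.

>>> jog_arm(
  motion=[
    {"offset": [0, 0, -60], "roll": 0, "hand": 87.6},
    {"offset": [0, 0, -700], "roll": 0, "hand": 87.6},
    {"offset": [0, 0, -700], "roll": 0, "hand": 87.6},
    {"offset": [0, 0, -700], "roll": 0, "hand": 87.6},
    {"offset": [0, 0, -700], "roll": 0, "hand": 87.6},
    {"offset": [0, 0, -700], "roll": 0, "hand": 87.6},
    {"offset": [0, 0, -700], "roll": 0, "hand": 87.6},
    {"offset": [0, 0, -700], "roll": 0, "hand": 87.6},
    {"offset": [0, 0, -700], "roll": 0, "hand": 87.6},
    {"offset": [0, 0, -700], "roll": 0, "hand": 87.6},
    {"offset": [0, 0, -700], "roll": 0, "hand": 87.6},
    {"offset": [0, 0, -700], "roll": 0, "hand": 87.6},
    {"offset": [0, 0, -700], "roll": 0, "hand": 87.6},
    {"offset": [0, 0, -700], "roll": 0, "hand": 87.6},
    {"offset": [0, 0, -700], "roll": 0, "hand": 87.6},
    {"offset": [0, 0, -700], "roll": 0, "hand": 87.6},
  ],
)

```text
clock: 16.67
tool_pos: [0.4478, 0.1014, 0.7202]
orientation: [-180.0, -0.1, 1.3]
force: [1.2, 1.1, 1.8]
opening: 0.0875
```

```bash
python3 - <<'E'
from h import *
o=ctrl.get_obs(); print(o['tool_pos'],o['orientation'],o['joint_pos'].round(1),o['clock'])
s=snap('top','t9.png'); hsv=cv2.cvtColor(s['img'],cv2.COLOR_RGB2HSV).astype(int); H,S,V=[hsv[:,:,i] for i in range(3)]
m=((H>45)&(H<80)&(S>90)).astype(np.uint8)
n,l,st,c=cv2.connectedComponentsWithStats(m)
for i in range(1,n):
    if st[i,4]>60:
        W=np.array([ray(s,u,v,.09)[:2] for v,u in np.argwhere(l==i)],np.float32); print(st[i],cv2.minAreaRect(W))
E
```

```text
[0.4477928  0.10137614 0.72019893] [-1.79959562e+02 -5.91948791e-02  1.27167257e+00] [  37.5    5.2   43.8    0.  -128.5   53.8] 16.6667
[254 287  33  35 212] ((0.393887460231781, 0.10068990290164948), (0.06353410333395004, 0.06281528621912003), 1.413502812385559)
```

>>> jog_arm(
  motion=[
    {"offset": [600, 0, -300], "roll": 0, "hand": 87.6},
    {"offset": [600, 0, -300], "roll": 0, "hand": 87.6},
    {"offset": [600, 0, -300], "roll": 0, "hand": 87.6},
    {"offset": [600, 0, -300], "roll": 0, "hand": 87.6},
    {"offset": [600, 0, -300], "roll": 0, "hand": 87.6},
    {"offset": [600, 0, -300], "roll": 0, "hand": 87.6},
    {"offset": [600, 0, -300], "roll": 0, "hand": 87.6},
    {"offset": [600, 0, -300], "roll": 0, "hand": 87.6},
  ],
)

```text
clock: 17.38
tool_pos: [0.6174, 0.0925, 0.7079]
orientation: [180.0, -1.6, 1.2]
force: [-0.5, 0.5, 0.2]
opening: 0.0877
```

```bash
python3 - <<'E'
from h import *
o=ctrl.get_obs(); print(o['tool_pos'],o['orientation'],o['joint_pos'].round(1),o['clock'])
E
```

```text
[0.6174402  0.09245275 0.70788317] [179.96911205  -1.6029034    1.24404038] [  26.9   25.9   71.7    1.  -134.4   65.1] 17.3833
```

>>> jog_arm(
  motion=[
    {"offset": [500, 0, -300], "roll": 0, "hand": 87.6},
    {"offset": [500, 0, -300], "roll": 0, "hand": 87.6},
    {"offset": [500, 0, -300], "roll": 0, "hand": 87.6},
    {"offset": [500, 0, -300], "roll": 0, "hand": 87.6},
    {"offset": [500, 0, -300], "roll": 0, "hand": 87.6},
    {"offset": [500, 0, -300], "roll": 0, "hand": 87.6},
  ],
)

```text
clock: 17.88
tool_pos: [0.6832, 0.0821, 0.668]
orientation: [179.8, -3.1, 1.3]
force: [-0.6, 0.4, 0.3]
opening: 0.0876
```

```bash
python3 - <<'E'
from h import *
o=ctrl.get_obs(); print(o['tool_pos'],o['orientation'],o['joint_pos'].round(1),o['clock'])
E
```

```text
[0.68320205 0.08208594 0.66795945] [179.78304203  -3.08048389   1.27368998] [  23.8   29.8   71.7    1.8 -129.1   68.6] 17.8833
```

At the reach limit the hand tilts only a few degrees, so tilting it is out. I go back to pivoting, but with the pads gripping high and near the cup's rear edge. That gives a longer lever and leaves room for the slip. First I return to the cup.

```bash
cat >> h.py <<'E'
from scipy.spatial.transform import Rotation as Ro
def off6(xyz,p,rpy): return (Ro.from_euler('xyz',rpy,degrees=True).as_matrix().T@(np.array(xyz)-p)*1000).round(1)
E
python3 - <<'E'
from h import *
o=ctrl.get_obs()
for t in ([.50,.098,.40],[.40,.1007,.15]): print(off6(t,o['tool_pos'],o['orientation']))
E
```

```text
[-196.9  -21.   257.7]
[-310.1  -26.8  501.9]
```

>>> jog_arm(
  motion=[
    {"offset": [-310, -27, 502], "roll": 0, "hand": 87.6},
    {"offset": [-310, -27, 502], "roll": 0, "hand": 87.6},
    {"offset": [-310, -27, 502], "roll": 0, "hand": 87.6},
    {"offset": [-310, -27, 502], "roll": 0, "hand": 87.6},
    {"offset": [-310, -27, 502], "roll": 0, "hand": 87.6},
    {"offset": [-310, -27, 502], "roll": 0, "hand": 87.6},
    {"offset": [-310, -27, 502], "roll": 0, "hand": 87.6},
    {"offset": [-310, -27, 502], "roll": 0, "hand": 87.6},
    {"offset": [-310, -27, 502], "roll": 0, "hand": 87.6},
    {"offset": [-310, -27, 502], "roll": 0, "hand": 87.6},
    {"offset": [-310, -27, 502], "roll": 0, "hand": 87.6},
    {"offset": [-310, -27, 502], "roll": 0, "hand": 87.6},
    {"offset": [-310, -27, 502], "roll": 0, "hand": 87.6},
    {"offset": [-310, -27, 502], "roll": 0, "hand": 87.6},
    {"offset": [-310, -27, 502], "roll": 0, "hand": 87.6},
  ],
)

```text
clock: 19.13
tool_pos: [0.4046, 0.1005, 0.1607]
orientation: [179.9, -3.2, 1.3]
force: [0.8, 1.1, -0.3]
opening: 0.0874
```

```bash
python3 - <<'E'
from h import *
o=ctrl.get_obs(); print(o['tool_pos'],o['orientation'],o['joint_pos'].round(1),o['clock'])
print(off6([.398,.1007,.0585],o['tool_pos'],o['orientation']))
E
```

```text
[0.40463795 0.10048961 0.16069688] [179.86156673  -3.16169464   1.26092329] [ 43.5  -2.6 -39.8   2.9 -50.6  45.9] 19.1333
[-12.3  -0.6 101.7]
```

The 3° tilt gained at the reach limit persists, so it can be built up. A tool tilted about 50° that grips the cup and then turns half a turn about its own axis would tip the cup about 100°, and turning back would right it. I test how fast tilt builds up at full stretch.

>>> jog_arm(
  motion=[
    {"offset": [0, 0, -40], "roll": 0, "hand": 87.6},
    {"offset": [20, 0, -80], "roll": 0, "hand": 87.6},
    {"offset": [460, 0, -200], "roll": 0, "hand": 87.6},
    {"offset": [460, 0, -200], "roll": 0, "hand": 87.6},
    {"offset": [460, 0, -200], "roll": 0, "hand": 87.6},
    {"offset": [460, 0, -200], "roll": 0, "hand": 87.6},
    {"offset": [460, 0, -200], "roll": 0, "hand": 87.6},
    {"offset": [460, 0, -200], "roll": 0, "hand": 87.6},
    {"offset": [460, 0, -200], "roll": 0, "hand": 87.6},
    {"offset": [460, 0, -200], "roll": 0, "hand": 87.6},
    {"offset": [460, 0, -200], "roll": 0, "hand": 87.6},
    {"offset": [460, 0, -200], "roll": 0, "hand": 87.6},
    {"offset": [460, 0, -200], "roll": 0, "hand": 87.6},
    {"offset": [460, 0, -200], "roll": 0, "hand": 87.6},
  ],
)

```text
clock: 20.3
tool_pos: [0.8608, 0.1113, 0.3805]
orientation: [179.7, -3.0, 1.2]
force: [0.3, 0.9, -3.6]
opening: 0.0876
```

>>> jog_arm(
  motion=[
    {"offset": [300, 0, 0], "roll": 0, "hand": 87.6},
  ],
)

```text
clock: 20.38
tool_pos: [0.8848, 0.1117, 0.3813]
orientation: [179.6, -2.2, 1.3]
force: [0.9, 1.4, -1.1]
opening: 0.0877
```

>>> jog_arm(
  motion=[
    {"offset": [300, 0, 0], "roll": 0, "hand": 87.6},
  ],
)

```text
clock: 20.47
tool_pos: [0.9146, 0.1131, 0.3871]
orientation: [179.7, -2.9, 1.3]
force: [2.2, 0.3, 2.1]
opening: 0.0875
```

>>> jog_arm(
  motion=[
    {"offset": [300, 0, 0], "roll": 0, "hand": 87.6},
  ],
)

```text
clock: 20.55
tool_pos: [0.9387, 0.1111, 0.3801]
orientation: [179.6, -4.0, 1.3]
force: [72.6, -20.9, 64.1]
opening: 0.0876
```

```bash
python3 - <<'E'
from h import *
o=ctrl.get_obs(); print(o['tool_pos'],o['orientation'],o['joint_pos'].round(1),o['clock'])
E
```

```text
[0.9386859  0.11107046 0.38005909] [179.55840938  -4.04370582   1.25608039] [  19.1   51.1   71.8    1.7 -107.    72.7] 20.55
```

>>> jog_arm(
  motion=[
    {"offset": [5, 0, 0], "roll": 0, "hand": 87.6},
    {"offset": [10, 0, 0], "roll": 0, "hand": 87.6},
  ],
)

```text
clock: 20.72
tool_pos: [0.9437, 0.112, 0.3707]
orientation: [179.6, -4.1, 1.3]
force: [0.1, -0.0, 0.4]
opening: 0.0875
```

```bash
python3 - <<'E'
from h import *
o=ctrl.get_obs(); print(o['tool_pos'],o['orientation'],o['joint_pos'].round(3),o['force'],o['clock'])
E
```

```text
[0.94372989 0.11196241 0.3707489 ] [179.61750892  -4.06197257   1.28899716] [  19.036   51.494   71.454    1.668 -106.201   72.757] [ 0.08257974 -0.03977658  0.40753687] 20.7167
```

>>> jog_arm(
  motion=[
    {"offset": [300, 0, -100], "roll": 0, "hand": 87.6},
  ],
)

```text
clock: 20.8
tool_pos: [0.9552, 0.1101, 0.379]
orientation: [179.7, -6.3, 1.3]
force: [2.3, -1.1, 3.9]
opening: 0.0873
```

>>> jog_arm(
  motion=[
    {"offset": [300, 0, -100], "roll": 0, "hand": 87.6},
  ],
)

```text
clock: 20.88
tool_pos: [0.9666, 0.1076, 0.3833]
orientation: [179.7, -8.3, 1.3]
force: [-0.6, -0.2, 0.8]
opening: 0.0875
```

>>> jog_arm(
  motion=[
    {"offset": [300, 0, -100], "roll": 0, "hand": 87.6},
  ],
)

```text
clock: 20.97
tool_pos: [0.9773, 0.1056, 0.3868]
orientation: [179.7, -10.0, 1.3]
force: [0.4, 0.2, 0.1]
opening: 0.0873
```

>>> jog_arm(
  motion=[
    {"offset": [300, 0, -100], "roll": 0, "hand": 87.6},
  ],
)

```text
clock: 21.05
tool_pos: [0.9876, 0.1037, 0.3909]
orientation: [179.7, -11.8, 1.3]
force: [0.0, 0.4, -0.1]
opening: 0.0879
```

```bash
python3 - <<'E'
from h import *
o=ctrl.get_obs(); print(o['tool_pos'],o['orientation'],o['joint_pos'].round(3),o['qvel'].round(1),o['force'],o['clock'])
E
```

```text
[0.98760558 0.10368537 0.39090723] [179.65603386 -11.7576725    1.32222674] [ 18.533  51.199  71.712   3.837 -99.347  73.747] [-1.3 -0.4 -0.   6.1 19.5  2.4] [ 0.02393803  0.40305653 -0.08509848] 21.05
```

Each row at full stretch adds about 2° of tilt smoothly. For wrist clearance at the coaster and box I want the tool to point towards +y, which means stretching out to the left. First I check there is room there.

```bash
python3 - <<'E'
from h import *
import pickle
s=pickle.load(open('s0.pkl','rb'))['side']
for u,v in((60,205),(200,180),(340,155),(20,210)): print('edge',ray(s,u,v,0).round(2))
print([proj(s,[.2,.98,z]).round() for z in(.2,.3,.4,.5,.6)])
o=ctrl.get_obs(); print(off6([.5,.70,.42],o['tool_pos'],o['orientation']),off6([.22,.80,.42],o['tool_pos'],o['orientation']))
# flange: wrist-to-TCP distance estimate from gripper: report joint/pose
print(o['joint_pos'].round(2))
E
```

```text
edge [ 0.05  0.73 -0.  ]
edge [0.46 0.72 0.  ]
edge [0.98 0.7  0.  ]
edge [-0.06  0.75  0.  ]
[array([ 89., 110.]), array([82., 78.]), array([73., 43.]), array([65.,  6.]), array([ 56., -33.])]
[-457.8 -606.6 -128.7] [-729.6 -712.7 -185.9]
[ 18.53  51.2   71.71   3.84 -99.35  73.75]
```

Bench edge is at y = 0.72 and the space beyond looks open. With 12° of tilt I first carry the cup back onto the coaster, since the steeply tilted hand can't reach its present place.

```bash
python3 - <<'E'
from h import *
o=ctrl.get_obs(); 
for t in ([.60,.101,.36],[.406,.1007,.19],[.406,.1007,.054]): print(off6(t,o['tool_pos'],o['orientation']))
E
```

```text
[-385.7   -6.   -48.8]
[-610.3  -10.9   78.1]
[-638.   -11.7  211.3]
```

>>> jog_arm(
  motion=[
    {"offset": [-30, 0, -3], "roll": 0, "hand": 87.6},
    {"offset": [-386, -6, -49], "roll": 0, "hand": 87.6},
    {"offset": [-386, -6, -49], "roll": 0, "hand": 87.6},
    {"offset": [-386, -6, -49], "roll": 0, "hand": 87.6},
    {"offset": [-386, -6, -49], "roll": 0, "hand": 87.6},
    {"offset": [-386, -6, -49], "roll": 0, "hand": 87.6},
    {"offset": [-386, -6, -49], "roll": 0, "hand": 87.6},
    {"offset": [-386, -6, -49], "roll": 0, "hand": 87.6},
    {"offset": [-386, -6, -49], "roll": 0, "hand": 87.6},
    {"offset": [-610, -11, 78], "roll": 0, "hand": 87.6},
    {"offset": [-610, -11, 78], "roll": 0, "hand": 87.6},
    {"offset": [-610, -11, 78], "roll": 0, "hand": 87.6},
    {"offset": [-610, -11, 78], "roll": 0, "hand": 87.6},
    {"offset": [-610, -11, 78], "roll": 0, "hand": 87.6},
    {"offset": [-610, -11, 78], "roll": 0, "hand": 87.6},
    {"offset": [-610, -11, 78], "roll": 0, "hand": 87.6},
    {"offset": [-610, -11, 78], "roll": 0, "hand": 87.6},
    {"offset": [-610, -11, 78], "roll": 0, "hand": 87.6},
  ],
)

```text
clock: 22.55
tool_pos: [0.4028, 0.1006, 0.1909]
orientation: [179.8, -11.6, 1.4]
force: [-0.4, -0.1, 0.2]
opening: 0.0877
```

```bash
python3 - <<'E'
from h import *
o=ctrl.get_obs(); print(o['tool_pos'],o['orientation'],o['joint_pos'].round(1),o['clock'])
for t in ([.406,.1007,.10],[.406,.1007,.054]): print(off6(t,o['tool_pos'],o['orientation']))
E
```

```text
[0.40281712 0.10064994 0.19086656] [179.83922724 -11.59828564   1.40021733] [ 49.9 -10.6 -46.5  12.  -47.1  33.8] 22.55
[-15.2  -0.2  89.7]
[-24.4  -0.4 134.7]
```

>>> jog_arm(
  motion=[
    {"offset": [-7, 0, 40], "roll": 0, "hand": 87.6},
    {"offset": [-13, 0, 75], "roll": 0, "hand": 87.6},
    {"offset": [-18, 0, 105], "roll": 0, "hand": 87.6},
    {"offset": [-22, 0, 122], "roll": 0, "hand": 87.6},
    {"offset": [-24, 0, 132], "roll": 0, "hand": 87.6},
    {"offset": [-24.4, 0, 134.7], "roll": 0, "hand": 87.6},
    {"offset": [-24.4, 0, 134.7], "roll": 0, "hand": 87.6},
  ],
)

```text
clock: 23.13
tool_pos: [0.4162, 0.1021, 0.062]
orientation: [179.9, -10.5, 1.3]
force: [-0.0, -0.6, -0.4]
opening: 0.0873
```

```bash
python3 - <<'E'
from h import *
o=ctrl.get_obs(); print(o['tool_pos'],o['orientation'],o['joint_pos'].round(1),o['force'].round(1),o['clock'])
tilt('s10.png')
E
```

```text
[0.41616161 0.10214805 0.06203851] [179.8776712  -10.52988669   1.27984598] [ 45.9   3.5 -58.   20.1 -22.2  27.1] [-0.  -0.6 -0.4] 23.1333
obs [0.4159 0.1021 0.0623] [-0.3 -0.5  0.7] 0.0876 23.1833
grasp x,z 0.4159 0.0703 
poly xz [[0.421999990940094, 0.004000000189989805], [0.4259999990463257, 0.020999999716877937], [0.40700000524520874, 0.06800000369548798], [0.3700000047683716, 0.11900000274181366], [0.3490000069141388, 0.12099999934434891], [0.3479999899864197, 0.0430000014603138], [0.3700000047683716, 0.0020000000949949026]]
0.018 10.9 | 0.05 -21.7 | 0.064 -35.5 | 0.022 -86.8 | 0.078 -179.7 | 0.046 151.8 | 0.052 88.5 |
```

>>> jog_arm(
  motion=[
    {"offset": [0, 0, 0], "roll": 0, "hand": 70},
    {"offset": [0, 0, 0], "roll": 0, "hand": 60},
    {"offset": [0, 0, 0], "roll": 0, "hand": 50},
    {"offset": [0, 0, 0], "roll": 0, "hand": 50},
    {"offset": [0, 0, 0], "roll": 0, "hand": 50},
    {"offset": [0, 0, 0], "roll": 0, "hand": 50},
  ],
)

```text
clock: 23.68
tool_pos: [0.4149, 0.1015, 0.0616]
orientation: [179.8, -10.5, 1.3]
force: [-3.5, 0.0, 7.4]
opening: 0.0642
```

```bash
python3 - <<'E'
from h import *
o=ctrl.get_obs(); p=o['tool_pos'];print(p,o['orientation'],o['opening'],o['clock'])
for t in ([0,0,.04],[.0836,-.2546,.04],[.0836,-.2546,.0095],[.0836,-.2546,.008]): print(off6(p+t,p,o['orientation']))
E
```

```text
[0.41490168 0.10154529 0.06156255] [179.83724606 -10.47908567   1.32964921] 0.06416171810120427 23.6833
[  7.3   0.1 -39.3]
[ 83.6 256.5 -24.5]
[ 78.1 256.5   5.5]
[ 77.8 256.5   7. ]
```

>>> jog_arm(
  motion=[
    {"offset": [3, 0, -14], "roll": 0, "hand": 50},
    {"offset": [7, 0, -39], "roll": 0, "hand": 50},
    {"offset": [8, 25, -44], "roll": 0, "hand": 50},
    {"offset": [10, 60, -44], "roll": 0, "hand": 50},
    {"offset": [15, 95, -43], "roll": 0, "hand": 50},
    {"offset": [25, 130, -40], "roll": 0, "hand": 50},
    {"offset": [40, 165, -36], "roll": 0, "hand": 50},
    {"offset": [57, 200, -32], "roll": 0, "hand": 50},
    {"offset": [72, 230, -28], "roll": 0, "hand": 50},
    {"offset": [81, 250, -25], "roll": 0, "hand": 50},
    {"offset": [83, 256.5, -20], "roll": 0, "hand": 50},
    {"offset": [80.5, 256.5, -8], "roll": 0, "hand": 50},
    {"offset": [79, 256.5, 2], "roll": 0, "hand": 50},
    {"offset": [78, 256.5, 6], "roll": 0, "hand": 50},
    {"offset": [78, 256.5, 7], "roll": 0, "hand": 50},
  ],
)

```text
clock: 24.93
tool_pos: [0.4981, -0.1535, 0.0689]
orientation: [179.8, -10.4, 1.3]
force: [-4.4, -1.2, 9.9]
opening: 0.0639
```

```bash
python3 - <<'E'
from h import *
tilt('s11.png')
E
```

```text
obs [ 0.4981 -0.1533  0.069 ] [-0.4  0.4 -1.8] 0.064 24.9833
grasp x,z 0.4981 0.077 
poly xz [[0.5080000162124634, 0.009999999776482582], [0.5080000162124634, 0.035999998450279236], [0.45100000500679016, 0.1340000033378601], [0.4390000104904175, 0.14399999380111694], [0.41499999165534973, 0.14399999380111694], [0.41600000858306885, 0.06400000303983688], [0.4480000138282776, 0.012000000104308128]]
0.026 1.7 | 0.114 -30.3 | 0.016 -50.1 | 0.023 -91.1 | 0.079 179.7 | 0.061 148.5 | 0.06 92.5 |
```

The cup stands upright on the coaster again. I release it and retreat.

>>> jog_arm(
  motion=[
    {"offset": [0, 0, 0], "roll": 0, "hand": 68},
    {"offset": [0, 0, 0], "roll": 0, "hand": 74},
    {"offset": [0, 0, 0], "roll": 0, "hand": 80},
    {"offset": [0, 0, 0], "roll": 0, "hand": 87.6},
    {"offset": [0, 0, 0], "roll": 0, "hand": 87.6},
    {"offset": [0, 0, -30], "roll": 0, "hand": 87.6},
    {"offset": [0, 0, -70], "roll": 0, "hand": 87.6},
    {"offset": [0, 0, -110], "roll": 0, "hand": 87.6},
    {"offset": [0, 0, -140], "roll": 0, "hand": 87.6},
  ],
)

```text
clock: 25.73
tool_pos: [0.473, -0.1536, 0.21]
orientation: [179.8, -10.5, 1.3]
force: [0.7, 0.4, -0.1]
opening: 0.0875
```

```bash
python3 - <<'E'
from h import *
o=ctrl.get_obs(); p=o['tool_pos'];print(p,o['orientation'],o['joint_pos'].round(1),o['opening'],o['clock'])
for t in ([.45,.2,.36],[.0,.82,.39]): print(off6(t,p,o['orientation']))
E
```

```text
[ 0.47295458 -0.15362313  0.20996878] [179.7794573  -10.54591953   1.34507338] [  5.5  -1.3 -31.5   1.3 -49.3  85.1] 0.08753865405890376 25.7333
[  13.1 -353.5 -151.5]
[-409.4 -983.5 -263.1]
```

>>> jog_arm(
  motion=[
    {"offset": [13, -353, -151], "roll": 0.8, "hand": 87.6},
    {"offset": [13, -353, -151], "roll": 0.8, "hand": 87.6},
    {"offset": [13, -353, -151], "roll": 0.8, "hand": 87.6},
    {"offset": [13, -353, -151], "roll": 0.8, "hand": 87.6},
    {"offset": [13, -353, -151], "roll": 0.8, "hand": 87.6},
    {"offset": [13, -353, -151], "roll": 0.8, "hand": 87.6},
    {"offset": [13, -353, -151], "roll": 0.8, "hand": 87.6},
    {"offset": [13, -353, -151], "roll": 0.9, "hand": 87.6},
    {"offset": [-60, -463, -171], "roll": 1.59, "hand": 87.6},
    {"offset": [-409, -983, -263], "roll": 1.59, "hand": 87.6},
    {"offset": [-409, -983, -263], "roll": 1.59, "hand": 87.6},
    {"offset": [-409, -983, -263], "roll": 1.59, "hand": 87.6},
    {"offset": [-409, -983, -263], "roll": 1.59, "hand": 87.6},
    {"offset": [-409, -983, -263], "roll": 1.59, "hand": 87.6},
    {"offset": [-409, -983, -263], "roll": 1.59, "hand": 87.6},
    {"offset": [-409, -983, -263], "roll": 1.59, "hand": 87.6},
    {"offset": [-409, -983, -263], "roll": 1.59, "hand": 87.6},
    {"offset": [-409, -983, -263], "roll": 1.59, "hand": 87.6},
    {"offset": [-409, -983, -263], "roll": 1.59, "hand": 87.6},
    {"offset": [-409, -983, -263], "roll": 1.59, "hand": 87.6},
  ],
)

```text
clock: 27.4
tool_pos: [0.2272, 0.4671, 0.3529]
orientation: [-169.6, 0.0, -89.8]
force: [0.7, 0.6, 0.1]
opening: 0.0876
```

```bash
python3 - <<'E'
from h import *
o=ctrl.get_obs(); p=o['tool_pos'];print(p,o['orientation'],o['joint_pos'].round(1),o['clock'])
R=Ro.from_euler('xyz',o['orientation'],degrees=True).as_matrix();print(R.round(3))
for t in ([.02,.85,.39],[.01,.93,.39]): print(off6(t,p,o['orientation']))
E
```

```text
[0.22717388 0.46714714 0.35289601] [-1.69576098e+02  4.50900005e-02 -8.97648332e+01] [ 93.4  -0.1 -15.2  10.7 -75.7 -95.9] 27.4
[[ 0.004 -0.983  0.181]
 [-1.    -0.004  0.002]
 [-0.001 -0.181 -0.983]]
[-383.7  195.5  -73.4]
[-463.8  205.1  -75.1]
```

>>> jog_arm(
  motion=[
    {"offset": [-384, 195, -73], "roll": 0, "hand": 87.6},
    {"offset": [-384, 195, -73], "roll": 0, "hand": 87.6},
    {"offset": [-384, 195, -73], "roll": 0, "hand": 87.6},
    {"offset": [-384, 195, -73], "roll": 0, "hand": 87.6},
    {"offset": [-384, 195, -73], "roll": 0, "hand": 87.6},
    {"offset": [-384, 195, -73], "roll": 0, "hand": 87.6},
    {"offset": [-384, 195, -73], "roll": 0, "hand": 87.6},
    {"offset": [-384, 195, -73], "roll": 0, "hand": 87.6},
    {"offset": [-384, 195, -73], "roll": 0, "hand": 87.6},
    {"offset": [-384, 195, -73], "roll": 0, "hand": 87.6},
    {"offset": [-384, 195, -73], "roll": 0, "hand": 87.6},
    {"offset": [-400, 197, -74], "roll": 0, "hand": 87.6},
    {"offset": [-414, 199, -75], "roll": 0, "hand": 87.6},
    {"offset": [-428, 201, -77], "roll": 0, "hand": 87.6},
    {"offset": [-442, 203, -79], "roll": 0, "hand": 87.6},
    {"offset": [-454, 205, -81], "roll": 0, "hand": 87.6},
    {"offset": [-464, 206, -83], "roll": 0, "hand": 87.6},
    {"offset": [-470, 207, -84], "roll": 0, "hand": 87.6},
    {"offset": [-474, 207, -85], "roll": 0, "hand": 87.6},
  ],
)

```text
clock: 28.98
tool_pos: [0.0087, 0.9269, 0.3911]
orientation: [-169.5, 0.9, -89.7]
force: [0.6, -1.5, 1.5]
opening: 0.0876
```

```bash
python3 - <<'E'
from h import *
o=ctrl.get_obs(); p=o['tool_pos'];print(p,o['orientation'],o['joint_pos'].round(2),o['force'].round(1),o['clock'])
E
```

```text
[0.00873538 0.92693333 0.39109148] [-169.45711718    0.90345168  -89.65166708] [ 105.4    52.54   71.71   11.14 -110.7  -101.32] [ 0.6 -1.5  1.5] 28.9833
```

>>> jog_arm(
  motion=[
    {"offset": [-300, 70, -100], "roll": 0, "hand": 87.6},
  ],
)

```text
clock: 29.07
tool_pos: [0.002, 0.938, 0.3914]
orientation: [-169.2, 2.6, -89.5]
force: [0.5, -0.2, 0.9]
opening: 0.0875
```

>>> jog_arm(
  motion=[
    {"offset": [-300, 70, -100], "roll": 0, "hand": 87.6},
  ],
)

```text
clock: 29.15
tool_pos: [-0.0088, 0.9506, 0.3886]
orientation: [-169.0, 4.3, -89.1]
force: [-1.1, -1.0, 0.3]
opening: 0.0875
```

>>> jog_arm(
  motion=[
    {"offset": [-300, 70, -100], "roll": 0, "hand": 87.6},
  ],
)

```text
clock: 29.23
tool_pos: [-0.019, 0.9622, 0.3866]
orientation: [-168.8, 5.9, -88.8]
force: [-0.3, 0.1, 1.1]
opening: 0.0875
```

>>> jog_arm(
  motion=[
    {"offset": [-300, 70, -100], "roll": 0, "hand": 87.6},
  ],
)

```text
clock: 29.32
tool_pos: [-0.0287, 0.9733, 0.3859]
orientation: [-168.6, 7.5, -88.4]
force: [-0.4, 0.5, 0.0]
opening: 0.0877
```

>>> jog_arm(
  motion=[
    {"offset": [-300, 70, -100], "roll": 0, "hand": 87.6},
  ],
)

```text
clock: 29.4
tool_pos: [-0.0382, 0.9838, 0.3862]
orientation: [-168.4, 9.1, -88.1]
force: [0.7, 0.2, -0.3]
opening: 0.0878
```

>>> jog_arm(
  motion=[
    {"offset": [-300, 70, -100], "roll": 0, "hand": 87.6},
  ],
)

```text
clock: 29.48
tool_pos: [-0.0476, 0.9939, 0.3877]
orientation: [-168.2, 10.8, -87.7]
force: [-0.5, 0.3, -0.7]
opening: 0.0875
```

```bash
cat >> h.py <<'E'
def st():
    o=ctrl.get_obs(); R=Ro.from_euler('xyz',o['orientation'],degrees=True).as_matrix(); z=R[:,2]
    print('p',o['tool_pos'].round(4),'rpy',o['orientation'].round(1),'j',o['joint_pos'].round(2),'F',o['force'].round(1),'op',round(o['opening'],4),'t',o['clock'])
    print('tilt',np.degrees(np.arccos(-z[2])).round(1),'az',np.degrees(np.arctan2(z[1],z[0])).round(1),'tooly',R[:,1].round(3)); return o,R
E
python3 -c "
from h import *
st()"
```

```text
p [-0.0476  0.9939  0.3877] rpy [-168.2   10.8  -87.7] j [ 108.88   53.93   71.71   14.61 -100.51 -104.14] F [-0.5  0.3 -0.7] op 0.0875 t 29.4833
tilt 15.9 az 44.1 tooly [-0.98  -0.    -0.201]
```

>>> jog_arm(
  motion=[
    {"offset": [-300, 0, -100], "roll": 0, "hand": 87.6},
  ],
)

```text
clock: 29.57
tool_pos: [-0.0503, 1.0038, 0.3915]
orientation: [-168.0, 12.4, -87.3]
force: [-0.0, 0.2, -1.1]
opening: 0.0875
```

>>> jog_arm(
  motion=[
    {"offset": [-300, 0, -100], "roll": 0, "hand": 87.6},
  ],
)

```text
clock: 29.65
tool_pos: [-0.0501, 1.0132, 0.3973]
orientation: [-167.8, 14.1, -86.9]
force: [0.7, -0.6, -0.7]
opening: 0.0877
```

>>> jog_arm(
  motion=[
    {"offset": [-300, 0, -80], "roll": 0, "hand": 87.6},
  ],
)

```text
clock: 29.73
tool_pos: [-0.0503, 1.0232, 0.4027]
orientation: [-167.5, 15.9, -86.6]
force: [-0.0, -0.6, 0.0]
opening: 0.0879
```

>>> jog_arm(
  motion=[
    {"offset": [-300, 0, -80], "roll": 0, "hand": 87.6},
  ],
)

```text
clock: 29.82
tool_pos: [-0.0511, 1.033, 0.4078]
orientation: [-167.2, 17.6, -86.2]
force: [0.3, 0.6, -0.6]
opening: 0.0877
```

>>> jog_arm(
  motion=[
    {"offset": [-300, 0, -60], "roll": 0, "hand": 87.6},
  ],
)

```text
clock: 29.9
tool_pos: [-0.0519, 1.0434, 0.4127]
orientation: [-167.0, 19.3, -85.8]
force: [0.3, -0.5, -0.0]
opening: 0.088
```

>>> jog_arm(
  motion=[
    {"offset": [-300, 0, -60], "roll": 0, "hand": 87.6},
  ],
)

```text
clock: 29.98
tool_pos: [-0.053, 1.0534, 0.4177]
orientation: [-166.7, 21.0, -85.4]
force: [-0.3, 0.2, -0.5]
opening: 0.0873
```

>>> jog_arm(
  motion=[
    {"offset": [-300, 0, -40], "roll": 0, "hand": 87.6},
  ],
)

```text
clock: 30.07
tool_pos: [-0.0539, 1.064, 0.4224]
orientation: [-166.4, 22.7, -84.9]
force: [0.8, -0.9, 0.5]
opening: 0.0877
```

>>> jog_arm(
  motion=[
    {"offset": [-300, 0, -40], "roll": 0, "hand": 87.6},
  ],
)

```text
clock: 30.15
tool_pos: [-0.0551, 1.0743, 0.4273]
orientation: [-166.0, 24.4, -84.5]
force: [0.7, 0.1, -1.0]
opening: 0.0875
```

>>> jog_arm(
  motion=[
    {"offset": [-300, 0, -20], "roll": 0, "hand": 87.6},
  ],
)

```text
clock: 30.23
tool_pos: [-0.056, 1.0851, 0.432]
orientation: [-165.7, 26.2, -84.0]
force: [0.2, 1.1, 0.6]
opening: 0.0876
```

>>> jog_arm(
  motion=[
    {"offset": [-300, 0, -20], "roll": 0, "hand": 87.6},
  ],
)

```text
clock: 30.32
tool_pos: [-0.0572, 1.0955, 0.4367]
orientation: [-165.3, 27.8, -83.5]
force: [0.5, 0.0, -0.0]
opening: 0.0877
```

```bash
python3 -c "
from h import *
st()"
```

```text
p [-0.0572  1.0955  0.4367] rpy [-165.3   27.8  -83.5] j [ 109.25   54.42   71.71   20.45  -83.52 -104.42] F [ 0.5  0.  -0. ] op 0.0877 t 30.3167
tilt 31.2 az 67.2 tooly [-0.974  0.008 -0.224]
```

>>> jog_arm(
  motion=[
    {"offset": [-300, 0, -10], "roll": 0, "hand": 87.6},
  ],
)

```text
clock: 30.4
tool_pos: [-0.0583, 1.1058, 0.4421]
orientation: [-164.9, 29.5, -83.0]
force: [0.7, 0.7, -0.4]
opening: 0.0876
```

>>> jog_arm(
  motion=[
    {"offset": [-300, 0, -10], "roll": 0, "hand": 87.6},
  ],
)

```text
clock: 30.48
tool_pos: [-0.0598, 1.1156, 0.4481]
orientation: [-164.5, 31.2, -82.4]
force: [0.4, 0.6, 0.1]
opening: 0.0877
```

>>> jog_arm(
  motion=[
    {"offset": [-300, 0, 0], "roll": 0, "hand": 87.6},
  ],
)

```text
clock: 30.57
tool_pos: [-0.0612, 1.1253, 0.4545]
orientation: [-164.0, 33.0, -81.9]
force: [0.1, 0.1, 0.3]
opening: 0.0879
```

>>> jog_arm(
  motion=[
    {"offset": [-300, 0, 0], "roll": 0, "hand": 87.6},
  ],
)

```text
clock: 30.65
tool_pos: [-0.0628, 1.1344, 0.4615]
orientation: [-163.6, 34.6, -81.3]
force: [-0.4, 0.1, -0.4]
opening: 0.0876
```

>>> jog_arm(
  motion=[
    {"offset": [-300, 0, 0], "roll": 0, "hand": 87.6},
  ],
)

```text
clock: 30.73
tool_pos: [-0.0647, 1.1428, 0.4696]
orientation: [-163.0, 36.3, -80.7]
force: [0.2, 0.4, 0.2]
opening: 0.0874
```

>>> jog_arm(
  motion=[
    {"offset": [-300, 0, 0], "roll": 0, "hand": 87.6},
  ],
)

```text
clock: 30.82
tool_pos: [-0.0667, 1.1505, 0.4788]
orientation: [-162.5, 38.0, -80.0]
force: [-0.1, 0.3, 0.7]
opening: 0.0874
```

>>> jog_arm(
  motion=[
    {"offset": [-300, 0, 10], "roll": 0, "hand": 87.6},
  ],
)

```text
clock: 30.9
tool_pos: [-0.0689, 1.1581, 0.4882]
orientation: [-161.9, 39.7, -79.3]
force: [-0.4, 0.3, 1.1]
opening: 0.0876
```

>>> jog_arm(
  motion=[
    {"offset": [-300, 0, 10], "roll": 0, "hand": 87.6},
  ],
)

```text
clock: 30.98
tool_pos: [-0.0712, 1.1651, 0.498]
orientation: [-161.3, 41.3, -78.6]
force: [-0.2, -0.2, 0.5]
opening: 0.0873
```

>>> jog_arm(
  motion=[
    {"offset": [-300, 0, 20], "roll": 0, "hand": 87.6},
  ],
)

```text
clock: 31.07
tool_pos: [-0.0735, 1.172, 0.508]
orientation: [-160.7, 43.0, -77.8]
force: [0.2, -0.3, 0.7]
opening: 0.0875
```

>>> jog_arm(
  motion=[
    {"offset": [-300, 0, 20], "roll": 0, "hand": 87.6},
  ],
)

```text
clock: 31.15
tool_pos: [-0.0759, 1.1784, 0.5184]
orientation: [-160.0, 44.6, -77.0]
force: [0.2, -0.3, -1.1]
opening: 0.0878
```

>>> jog_arm(
  motion=[
    {"offset": [-300, 0, 20], "roll": 0, "hand": 87.6},
  ],
)

```text
clock: 31.23
tool_pos: [-0.0787, 1.184, 0.5297]
orientation: [-159.2, 46.2, -76.2]
force: [0.0, -0.5, -1.1]
opening: 0.0872
```

>>> jog_arm(
  motion=[
    {"offset": [-300, 0, 30], "roll": 0, "hand": 87.6},
  ],
)

```text
clock: 31.32
tool_pos: [-0.0813, 1.1894, 0.5413]
orientation: [-158.4, 47.8, -75.3]
force: [-0.3, -0.4, 0.5]
opening: 0.0876
```

>>> jog_arm(
  motion=[
    {"offset": [-300, 0, 30], "roll": 0, "hand": 87.6},
  ],
)

```text
clock: 31.4
tool_pos: [-0.0842, 1.1943, 0.5531]
orientation: [-157.5, 49.4, -74.3]
force: [0.9, 0.4, -0.2]
opening: 0.0874
```

```bash
cat >> h.py <<'E'
def wp(o,R,pts): # world TCP -> tool offsets
    for t in pts: print(t,(R.T@(np.array(t)-o['tool_pos'])*1000).round(0))
def rollneeded(R,axis): # roll about tool z so tool y aligns with horizontal direction closest
    v=R.T@axis; return np.arctan2(-v[0],v[1])
E
python3 - <<'E'
from h import *
o,R=st(); z=R[:,2]; h=np.cross([0,0,1],z); h/=np.linalg.norm(h)
for a in(h,-h): print('roll to tool y =',a.round(3), rollneeded(R,a).round(3))
wp(o,R,[[.35,.62,.42],[.47,.10,.36]])
E
```

```text
p [-0.0842  1.1943  0.5531] rpy [-157.5   49.4  -74.3] j [ 109.83   54.54   71.71   29.16  -62.33 -107.51] F [ 0.9  0.4 -0.2] op 0.0874 t 31.4
tilt 53.0 az 77.1 tooly [-0.968  0.029 -0.249]
roll to tool y = [-0.975  0.223  0.   ] 0.317
roll to tool y = [ 0.975 -0.223 -0.   ] -2.825
[0.35, 0.62, 0.42] [ 538. -404. -290.]
[0.47, 0.1, 0.36] [ 930. -520. -637.]
```

Tool is now tilted 53°, so a half turn will tip the cup 106°. I return towards the cup and level the jaw axis on the way.

```bash
python3 - <<'E'
from h import *
o,R=st(); wp(o,R,[[.33,.72,.46],[.53,.30,.40]])
E
```

```text
p [-0.0842  1.1943  0.5531] rpy [-157.5   49.4  -74.3] j [ 109.83   54.54   71.71   29.16  -62.33 -107.51] F [ 0.9  0.4 -0.2] op 0.0874 t 31.4
tilt 53.0 az 77.1 tooly [-0.968  0.029 -0.249]
[0.33, 0.72, 0.46] [ 441. -392. -240.]
[0.53, 0.3, 0.4] [ 785. -582. -495.]
```

>>> jog_arm(
  motion=[
    {"offset": [20, -17, -10], "roll": 0.02, "hand": 87.6},
    {"offset": [441, -392, -240], "roll": 0.317, "hand": 87.6},
    {"offset": [441, -392, -240], "roll": 0.317, "hand": 87.6},
    {"offset": [441, -392, -240], "roll": 0.317, "hand": 87.6},
    {"offset": [441, -392, -240], "roll": 0.317, "hand": 87.6},
    {"offset": [441, -392, -240], "roll": 0.317, "hand": 87.6},
    {"offset": [441, -392, -240], "roll": 0.317, "hand": 87.6},
    {"offset": [441, -392, -240], "roll": 0.317, "hand": 87.6},
    {"offset": [441, -392, -240], "roll": 0.317, "hand": 87.6},
    {"offset": [441, -392, -240], "roll": 0.317, "hand": 87.6},
    {"offset": [441, -392, -240], "roll": 0.317, "hand": 87.6},
    {"offset": [441, -392, -240], "roll": 0.317, "hand": 87.6},
    {"offset": [441, -392, -240], "roll": 0.317, "hand": 87.6},
    {"offset": [441, -392, -240], "roll": 0.317, "hand": 87.6},
    {"offset": [441, -392, -240], "roll": 0.317, "hand": 87.6},
    {"offset": [785, -582, -495], "roll": 0.317, "hand": 87.6},
    {"offset": [785, -582, -495], "roll": 0.317, "hand": 87.6},
    {"offset": [785, -582, -495], "roll": 0.317, "hand": 87.6},
    {"offset": [785, -582, -495], "roll": 0.317, "hand": 87.6},
    {"offset": [785, -582, -495], "roll": 0.317, "hand": 87.6},
  ],
)

```text
clock: 33.07
tool_pos: [0.3765, 0.5908, 0.4494]
orientation: [-179.6, 53.2, -102.4]
force: [2.8, -1.2, -0.4]
opening: 0.088
```

```bash
python3 - <<'E'
from h import *
o,R=st(); wp(o,R,[[.55,.25,.40],[.53,-.05,.36],[.452,-.264,.156]])
E
```

```text
p [0.3765 0.5908 0.4494] rpy [-179.6   53.2 -102.4] j [ 69.94  -5.24 -16.12 -12.66 -26.68 -74.08] F [ 2.8 -1.2 -0.4] op 0.088 t 33.0667
tilt 53.2 az 77.0 tooly [-0.975  0.222 -0.005]
[0.55, 0.25, 0.4] [ 216. -244. -205.]
[0.53, -0.05, 0.36] [ 426. -291. -419.]
[0.452, -0.264, 0.156] [ 725. -262. -478.]
```

>>> jog_arm(
  motion=[
    {"offset": [216, -244, -205], "roll": 0, "hand": 87.6},
    {"offset": [216, -244, -205], "roll": 0, "hand": 87.6},
    {"offset": [216, -244, -205], "roll": 0, "hand": 87.6},
    {"offset": [216, -244, -205], "roll": 0, "hand": 87.6},
    {"offset": [216, -244, -205], "roll": 0, "hand": 87.6},
    {"offset": [216, -244, -205], "roll": 0, "hand": 87.6},
    {"offset": [216, -244, -205], "roll": 0, "hand": 87.6},
    {"offset": [216, -244, -205], "roll": 0, "hand": 87.6},
    {"offset": [216, -244, -205], "roll": 0, "hand": 87.6},
    {"offset": [426, -291, -419], "roll": 0, "hand": 87.6},
    {"offset": [426, -291, -419], "roll": 0, "hand": 87.6},
    {"offset": [426, -291, -419], "roll": 0, "hand": 87.6},
    {"offset": [426, -291, -419], "roll": 0, "hand": 87.6},
    {"offset": [426, -291, -419], "roll": 0, "hand": 87.6},
    {"offset": [426, -291, -419], "roll": 0, "hand": 87.6},
    {"offset": [426, -291, -419], "roll": 0, "hand": 87.6},
    {"offset": [426, -291, -419], "roll": 0, "hand": 87.6},
  ],
)

```text
clock: 34.48
tool_pos: [0.5291, -0.0543, 0.3621]
orientation: [-179.1, 52.4, -102.4]
force: [1.3, 0.9, -0.5]
opening: 0.088
```

```bash
python3 - <<'E'
from h import *
o,R=st(); wp(o,R,[[.452,-.264,.156],[.479,-.1477,.066]])
E
```

```text
p [ 0.5291 -0.0543  0.3621] rpy [-179.1   52.4 -102.4] j [-24.07  11.07   4.33 -51.36 -94.13  12.51] F [ 1.3  0.9 -0.5] op 0.088 t 34.4833
tilt 52.4 az 76.5 tooly [-0.974  0.227 -0.01 ]
[0.452, -0.264, 0.156] [298.  30. -50.]
[0.479, -0.1477, 0.066] [297.  31.  99.]
```

>>> jog_arm(
  motion=[
    {"offset": [298, 30, -50], "roll": 0, "hand": 87.6},
    {"offset": [298, 30, -50], "roll": 0, "hand": 87.6},
    {"offset": [298, 30, -50], "roll": 0, "hand": 87.6},
    {"offset": [298, 30, -50], "roll": 0, "hand": 87.6},
    {"offset": [298, 30, -50], "roll": 0, "hand": 87.6},
    {"offset": [298, 30, -50], "roll": 0, "hand": 87.6},
    {"offset": [298, 30, -50], "roll": 0, "hand": 87.6},
    {"offset": [298, 30, -50], "roll": 0, "hand": 87.6},
    {"offset": [298, 30, -50], "roll": 0, "hand": 87.6},
  ],
)

```text
clock: 35.23
tool_pos: [0.4506, -0.2609, 0.1525]
orientation: [-179.7, 52.5, -102.8]
force: [0.0, 1.3, 0.3]
opening: 0.0877
```

```bash
cat >> h.py <<'E'
def cuptop(f,z=.098):
    s=snap('top',f); hsv=cv2.cvtColor(s['img'],cv2.COLOR_RGB2HSV).astype(int); H,S,V=[hsv[:,:,i] for i in range(3)]
    m=((H>45)&(H<80)&(S>90)).astype(np.uint8); n,l,st_,c=cv2.connectedComponentsWithStats(m)
    for i in range(1,n):
        if st_[i,4]>60:
            W=np.array([ray(s,u,v,z)[:2] for v,u in np.argwhere(l==i)],np.float32); print(st_[i],cv2.minAreaRect(W))
    return s
E
python3 - <<'E'
from h import *
s=cuptop('t12.png'); o,R=st(); wp(o,R,[[.479,-.1477,.066]])
cv2.imwrite('pics/t12c.png',cv2.resize(s['img'][190:330,330:510],None,fx=3.5,fy=3.5)[:,:,::-1])
E
```

```text
[383 242  35  34 227] ((0.47666963934898376, -0.15356186032295227), (0.06365000456571579, 0.06418319791555405), 1.1462417840957642)
p [ 0.4515 -0.2598  0.1542] rpy [-179.5   52.5 -102.6] j [-42.69  30.72   2.14 -43.78 -92.9   40.41] F [ 0.4 -0.2  0.6] op 0.0875 t 35.2833
tilt 52.5 az 76.7 tooly [-0.974  0.226 -0.006]
[0.479, -0.1477, 0.066] [ -0.  -1. 145.]
```

View pics/t12c.png

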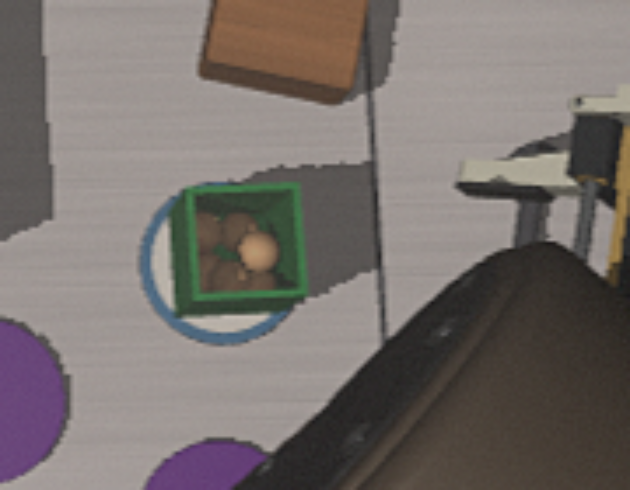

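The cup holds all its balls and sits where expected, between the jaws' approach lines. I close in along the tool axis.

>>> jog_arm(
  motion=[
    {"offset": [0, 0, 30], "roll": 0, "hand": 87.6},
    {"offset": [0, 0, 60], "roll": 0, "hand": 87.6},
    {"offset": [0, 0, 85], "roll": 0, "hand": 87.6},
    {"offset": [0, 0, 105], "roll": 0, "hand": 87.6},
    {"offset": [0, 0, 122], "roll": 0, "hand": 87.6},
    {"offset": [0, 0, 135], "roll": 0, "hand": 87.6},
    {"offset": [0, 0, 142], "roll": 0, "hand": 87.6},
    {"offset": [0, 0, 145], "roll": 0, "hand": 87.6},
    {"offset": [0, 0, 145], "roll": 0, "hand": 87.6},
  ],
)

```text
clock: 36.03
tool_pos: [0.4775, -0.1458, 0.0661]
orientation: [-179.5, 52.6, -102.5]
force: [-0.2, -0.3, 0.1]
opening: 0.0878
```

```bash
python3 - <<'E'
from h import *
s=cuptop('t13.png'); o,R=st()
E
```

```text
p [ 0.4774 -0.1463  0.0661] rpy [-179.5   52.6 -102.5] j [-34.07  33.02  -8.13 -48.99 -79.27  44.65] F [-0.2 -0.1  0.4] op 0.0879 t 36.0833
tilt 52.6 az 76.9 tooly [-0.975  0.223 -0.005]
```

>>> jog_arm(
  motion=[
    {"offset": [0, 0, 0], "roll": 0, "hand": 80},
    {"offset": [0, 0, 0], "roll": 0, "hand": 75},
    {"offset": [0, 0, 0], "roll": 0, "hand": 70},
    {"offset": [0, 0, 0], "roll": 0, "hand": 65},
    {"offset": [0, 0, 0], "roll": 0, "hand": 55},
    {"offset": [0, 0, 0], "roll": 0, "hand": 50},
    {"offset": [0, 0, 0], "roll": 0, "hand": 50},
    {"offset": [0, 0, 0], "roll": 0, "hand": 50},
    {"offset": [0, 0, 0], "roll": 0, "hand": 50},
  ],
)

```text
clock: 36.83
tool_pos: [0.4768, -0.146, 0.0653]
orientation: [-179.7, 52.6, -102.7]
force: [-1.3, 0.2, 2.2]
opening: 0.0638
```

```bash
python3 - <<'E'
from h import *
o,R=st(); p=o['tool_pos']; wp(o,R,[p+[0,0,.02],p+[0,0,.085],[.5465,.094,.152],[.5465,.094,.145]])
E
```

```text
p [ 0.4768 -0.146   0.0653] rpy [-179.7   52.6 -102.7] j [-34.09  33.09  -8.19 -49.   -79.26  44.67] F [-1.3  0.2  2.2] op 0.0638 t 36.8333
tilt 52.6 az 76.9 tooly [-0.975  0.223 -0.003]
[ 0.47681125 -0.1459944   0.08528193] [-16.  -0. -12.]
[ 0.47681125 -0.1459944   0.15028193] [-68.  -0. -52.]
[0.5465, 0.094, 0.152] [-220.  -15.  146.]
[0.5465, 0.094, 0.145] [-215.  -15.  150.]
```

>>> jog_arm(
  motion=[
    {"offset": [-8, 0, -6], "roll": 0, "hand": 50},
    {"offset": [-24, 0, -18], "roll": 0, "hand": 50},
    {"offset": [-46, 0, -35], "roll": 0, "hand": 50},
    {"offset": [-68, 0, -52], "roll": 0, "hand": 50},
    {"offset": [-78, -1, -44], "roll": 0, "hand": 50},
    {"offset": [-94, -2, -22], "roll": 0, "hand": 50},
    {"offset": [-112, -4, 3], "roll": 0, "hand": 50},
    {"offset": [-130, -6, 28], "roll": 0, "hand": 50},
    {"offset": [-148, -8, 53], "roll": 0, "hand": 50},
    {"offset": [-166, -10, 78], "roll": 0, "hand": 50},
    {"offset": [-184, -12, 100], "roll": 0, "hand": 50},
    {"offset": [-200, -13, 121], "roll": 0, "hand": 50},
    {"offset": [-212, -14, 137], "roll": 0, "hand": 50},
    {"offset": [-220, -15, 146], "roll": 0, "hand": 50},
    {"offset": [-220, -15, 146], "roll": 0, "hand": 50},
  ],
)

```text
clock: 38.08
tool_pos: [0.547, 0.0964, 0.152]
orientation: [-179.7, 52.6, -102.5]
force: [-0.1, -0.8, -2.7]
opening: 0.0637
```

```bash
python3 - <<'E'
from h import *
o,R=st(); p=o['tool_pos']; wp(o,R,[[.545,.094,.145],p+[0,0,-.03]])
s=snap('side','s14.png'); cv2.imwrite('pics/s14c.png',cv2.resize(s['img'][120:320,220:440],None,fx=3,fy=3)[:,:,::-1])
E
```

```text
p [0.547  0.0964 0.152 ] rpy [-179.7   52.6 -102.5] j [-10.12  20.09 -12.82 -58.42 -68.73  26.13] F [-0.1 -0.8 -2.7] op 0.0637 t 38.0833
tilt 52.6 az 77.0 tooly [-0.975  0.221 -0.004]
[0.545, 0.094, 0.145] [7. 1. 2.]
[0.54699557 0.09638588 0.12202735] [24.  0. 18.]
```

View pics/s14c.png

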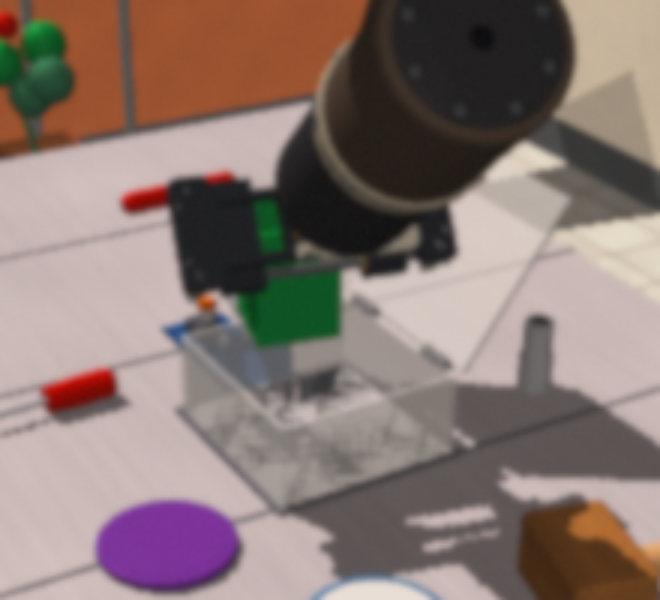

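The cup stands over the box, held upright by the tilted hand. I now give it the half turn about the tool axis, to pour.

>>> jog_arm(
  motion=[
    {"offset": [0, 0, 0], "roll": 0.06, "hand": 50},
    {"offset": [0, 0, 0], "roll": 0.16, "hand": 50},
    {"offset": [0, 0, 0], "roll": 0.28, "hand": 50},
    {"offset": [0, 0, 0], "roll": 0.4, "hand": 50},
    {"offset": [0, 0, 0], "roll": 0.52, "hand": 50},
    {"offset": [0, 0, 0], "roll": 0.64, "hand": 50},
    {"offset": [0, 0, 0], "roll": 0.76, "hand": 50},
    {"offset": [0, 0, 0], "roll": 0.88, "hand": 50},
    {"offset": [0, 0, 0], "roll": 1.0, "hand": 50},
    {"offset": [0, 0, 0], "roll": 1.12, "hand": 50},
    {"offset": [0, 0, 0], "roll": 1.24, "hand": 50},
    {"offset": [0, 0, 0], "roll": 1.36, "hand": 50},
    {"offset": [0, 0, 0], "roll": 1.46, "hand": 50},
    {"offset": [0, 0, 0], "roll": 1.56, "hand": 50},
    {"offset": [0, 0, 0], "roll": 1.66, "hand": 50},
    {"offset": [0, 0, 0], "roll": 1.75, "hand": 50},
    {"offset": [0, 0, 0], "roll": 1.84, "hand": 50},
    {"offset": [0, 0, 0], "roll": 1.93, "hand": 50},
    {"offset": [0, 0, 0], "roll": 2.02, "hand": 50},
    {"offset": [0, 0, 0], "roll": 2.1, "hand": 50},
  ],
)

```text
clock: 39.8
tool_pos: [0.5468, 0.0927, 0.1512]
orientation: [131.6, -23.7, 147.3]
force: [0.0, -0.1, -2.9]
opening: 0.0635
```

```bash
python3 - <<'E'
from h import *
o,R=st()
E
```

```text
p [0.5468 0.0927 0.1512] rpy [131.6 -23.7 147.3] j [-10.45  20.16 -12.82 -58.3  -68.79 -94.38] F [ 0.  -0.1 -2.9] op 0.0635 t 39.8
tilt 52.6 az 76.9 tooly [0.611 0.396 0.685]
```

>>> jog_arm(
  motion=[
    {"offset": [0, 0, 0], "roll": 0.08, "hand": 50},
    {"offset": [0, 0, 0], "roll": 0.16, "hand": 50},
    {"offset": [0, 0, 0], "roll": 0.24, "hand": 50},
    {"offset": [0, 0, 0], "roll": 0.32, "hand": 50},
    {"offset": [0, 0, 0], "roll": 0.4, "hand": 50},
    {"offset": [0, 0, 0], "roll": 0.48, "hand": 50},
    {"offset": [0, 0, 0], "roll": 0.56, "hand": 50},
    {"offset": [0, 0, 0], "roll": 0.64, "hand": 50},
    {"offset": [0, 0, 0], "roll": 0.72, "hand": 50},
    {"offset": [0, 0, 0], "roll": 0.8, "hand": 50},
    {"offset": [0, 0, 0], "roll": 0.88, "hand": 50},
    {"offset": [0, 0, 0], "roll": 0.96, "hand": 50},
    {"offset": [0, 0, 0], "roll": 1.04, "hand": 50},
    {"offset": [0, 0, 0], "roll": 1.04, "hand": 50},
    {"offset": [0, 0, 0], "roll": 1.04, "hand": 50},
    {"offset": [0, 0, 0], "roll": 1.04, "hand": 50},
    {"offset": [0, 0, 0], "roll": 1.04, "hand": 50},
    {"offset": [0, 0, 0], "roll": 1.04, "hand": 50},
    {"offset": [0, 0, 0], "roll": 1.04, "hand": 50},
    {"offset": [0, 0, 0], "roll": 1.04, "hand": 50},
  ],
)

```text
clock: 41.47
tool_pos: [0.547, 0.0941, 0.1514]
orientation: [179.5, -52.6, 77.5]
force: [0.1, 0.1, -1.4]
opening: 0.0637
```

```bash
python3 - <<'E'
from h import *
o,R=st()
for n in('side','top'): 
    s=snap(n,n+'15.png'); hsv=cv2.cvtColor(s['img'],cv2.COLOR_RGB2HSV).astype(int)
    H,S,V=[hsv[:,:,i] for i in range(3)]
    m=((H>8)&(H<22)&(S>60)&(S<180)&(V>90)).astype(np.uint8)
    a,l,q,c=cv2.connectedComponentsWithStats(m); print(n,[(q[i].tolist(),c[i].round().tolist()) for i in range(1,a) if q[i,4]>12])
E
```

```text
p [0.547  0.0941 0.1514] rpy [179.5 -52.6  77.5] j [ -10.33   20.15  -12.81  -58.36  -68.77 -153.69] F [ 0.1  0.1 -1.4] op 0.0637 t 41.4667
tilt 52.6 az 76.9 tooly [ 0.975 -0.222  0.005]
side [([0, 0, 13, 54, 364], [5.0, 25.0]), ([120, 0, 240, 180, 16627], [267.0, 65.0]), ([223, 46, 40, 125, 3191], [244.0, 103.0]), ([377, 47, 21, 8, 83], [388.0, 49.0]), ([109, 49, 122, 144, 10662], [169.0, 112.0]), ([401, 52, 17, 13, 70], [409.0, 57.0]), ([0, 67, 6, 50, 168], [2.0, 88.0]), ([105, 108, 15, 41, 311], [111.0, 132.0]), ([410, 128, 2, 18, 18], [411.0, 136.0]), ([98, 178, 11, 13, 96], [103.0, 185.0]), ([285, 217, 6, 6, 16], [288.0, 220.0]), ([352, 263, 6, 7, 27], [355.0, 266.0]), ([338, 268, 5, 6, 22], [340.0, 270.0]), ([326, 270, 7, 6, 32], [329.0, 272.0]), ([317, 274, 3, 7, 19], [318.0, 277.0]), ([396, 286, 103, 51, 1404], [445.0, 309.0]), ([408, 294, 6, 8, 15], [411.0, 298.0]), ([57, 327, 16, 11, 28], [64.0, 332.0]), ([0, 369, 13, 40, 267], [4.0, 387.0]), ([22, 404, 31, 8, 185], [38.0, 408.0])]
top [([294, 183, 12, 47, 151], [299.0, 204.0]), ([193, 227, 7, 7, 29], [195.0, 230.0]), ([269, 250, 16, 7, 52], [274.0, 254.0])]
```

>>> jog_arm(
  motion=[
    {"offset": [0, 0, 14], "roll": 0, "hand": 50},
    {"offset": [0, 0, 0], "roll": 0, "hand": 50},
    {"offset": [0, 0, 14], "roll": 0, "hand": 50},
    {"offset": [0, 0, 0], "roll": 0, "hand": 50},
    {"offset": [0, 0, 0], "roll": 0, "hand": 50},
    {"offset": [0, 0, 0], "roll": 0, "hand": 50},
    {"offset": [0, 0, 0], "roll": 0, "hand": 50},
  ],
)

```text
clock: 42.15
tool_pos: [0.5471, 0.0943, 0.1513]
orientation: [179.6, -52.6, 77.5]
force: [0.4, -0.9, -1.9]
opening: 0.0639
```

```bash
python3 - <<'E'
from h import *
o,R=st(); F=[]
s=snap('side','side16.png')
b=s['img'][225:300,275:385]; v=np.zeros((600,800,3),np.uint8); v[:525,:770]=cv2.resize(b,None,fx=7,fy=7,interpolation=2)
cv2.imwrite('pics/s16c.png',v[:525,:770,::-1])
hsv=cv2.cvtColor(s['img'],cv2.COLOR_RGB2HSV).astype(int);H,S,V=[hsv[:,:,i] for i in range(3)]
m=((H>5)&(H<22)&(S>45)&(S<190)&(V>60)).astype(np.uint8);m[:235]=0;m[300:]=0;m[:,:275]=0;m[:,385:]=0
a,l,q,c=cv2.connectedComponentsWithStats(m); print([(q[i].tolist()) for i in range(1,a) if q[i,4]>6])
E
```

```text
p [0.5471 0.0943 0.1513] rpy [179.6 -52.6  77.5] j [ -10.32   20.16  -12.82  -58.38  -68.74 -153.71] F [ 0.4 -0.9 -1.9] op 0.0639 t 42.15
tilt 52.6 az 76.9 tooly [ 0.975 -0.223  0.005]
[[294, 255, 9, 10, 64], [350, 256, 11, 15, 125], [325, 266, 21, 12, 156], [312, 273, 10, 11, 71]]
```

The blobs in the box add up to six balls. I turn the cup back upright.

>>> jog_arm(
  motion=[
    {"offset": [0, 0, 0], "roll": -0.06, "hand": 50},
    {"offset": [0, 0, 0], "roll": -0.18, "hand": 50},
    {"offset": [0, 0, 0], "roll": -0.3, "hand": 50},
    {"offset": [0, 0, 0], "roll": -0.42, "hand": 50},
    {"offset": [0, 0, 0], "roll": -0.54, "hand": 50},
    {"offset": [0, 0, 0], "roll": -0.66, "hand": 50},
    {"offset": [0, 0, 0], "roll": -0.78, "hand": 50},
    {"offset": [0, 0, 0], "roll": -0.9, "hand": 50},
    {"offset": [0, 0, 0], "roll": -1.02, "hand": 50},
    {"offset": [0, 0, 0], "roll": -1.14, "hand": 50},
    {"offset": [0, 0, 0], "roll": -1.26, "hand": 50},
    {"offset": [0, 0, 0], "roll": -1.38, "hand": 50},
    {"offset": [0, 0, 0], "roll": -1.5, "hand": 50},
    {"offset": [0, 0, 0], "roll": -1.62, "hand": 50},
    {"offset": [0, 0, 0], "roll": -1.74, "hand": 50},
    {"offset": [0, 0, 0], "roll": -1.86, "hand": 50},
    {"offset": [0, 0, 0], "roll": -1.98, "hand": 50},
    {"offset": [0, 0, 0], "roll": -2.1, "hand": 50},
    {"offset": [0, 0, 0], "roll": -2.22, "hand": 50},
    {"offset": [0, 0, 0], "roll": -2.34, "hand": 50},
  ],
)

```text
clock: 43.87
tool_pos: [0.547, 0.0943, 0.1512]
orientation: [137.1, 34.0, -162.0]
force: [-0.9, 0.0, -2.2]
opening: 0.0639
```

>>> jog_arm(
  motion=[
    {"offset": [0, 0, 0], "roll": -0.12, "hand": 50},
    {"offset": [0, 0, 0], "roll": -0.24, "hand": 50},
    {"offset": [0, 0, 0], "roll": -0.36, "hand": 50},
    {"offset": [0, 0, 0], "roll": -0.48, "hand": 50},
    {"offset": [0, 0, 0], "roll": -0.6, "hand": 50},
    {"offset": [0, 0, 0], "roll": -0.7, "hand": 50},
    {"offset": [0, 0, 0], "roll": -0.78, "hand": 50},
    {"offset": [0, 0, 0], "roll": -0.8, "hand": 50},
    {"offset": [0, 0, 0], "roll": -0.8, "hand": 50},
  ],
)

```text
clock: 44.62
tool_pos: [0.547, 0.0942, 0.1513]
orientation: [-179.8, 52.6, -102.8]
force: [0.6, -0.1, -1.9]
opening: 0.064
```

```bash
python3 - <<'E'
from h import *
from scipy.optimize import least_squares
o,R=st()
s=snap('top','t17.png'); hsv=cv2.cvtColor(s['img'],cv2.COLOR_RGB2HSV).astype(int);H,S,V=[hsv[:,:,i] for i in range(3)]
m=((H>90)&(H<115)&(S>80)&(V>50)); m[:,:360]=0;m[:,430:]=0;m[305:]=0;m[:230]=0
W=np.array([ray(s,u,v,.008)[:2] for v,u in np.argwhere(m)]); print(len(W),np.median(W,0))
f=least_squares(lambda p:np.hypot(*(W-p[:2]).T)-p[2],[.478,-.154,.047],loss='soft_l1',f_scale=.002); print('coaster',f.x, f.cost)
wp(o,R,[[.4768,-.1460,.150],[.4768,-.1460,.0753],[.4768,-.1460,.0653]])
E
```

```text
p [0.547  0.0942 0.1513] rpy [-179.8   52.6 -102.8] j [-10.32  20.17 -12.82 -58.37 -68.76  26.15] F [ 0.6 -0.1 -1.9] op 0.064 t 44.6167
tilt 52.6 az 76.9 tooly [-0.975  0.224 -0.002]
0 nan
  return _methods._mean(a, axis=axis, dtype=dtype,
  ret = ret.dtype.type(ret / rcount)
Traceback (most recent call last):
ValueError: operands could not be broadcast together with shapes (0,) (2,)
```

```bash
cat >> h.py <<'E'
from scipy.optimize import least_squares
def coaster(s,img,x0,x1,y0,y1):
    hsv=cv2.cvtColor(img,cv2.COLOR_RGB2HSV).astype(int);H,S,V=[hsv[:,:,i] for i in range(3)]
    m=((H>88)&(H<118)&(S>60)&(V>40)); k=np.zeros_like(m);k[y0:y1,x0:x1]=1;m&=k
    W=np.array([ray(s,u,v,.008)[:2] for v,u in np.argwhere(m)])
    f=least_squares(lambda p:np.hypot(*(W-p[:2]).T)-p[2],[.478,-.154,.047],loss='soft_l1',f_scale=.002); print('coaster',len(W),f.x.round(4))
E
python3 - <<'E'
from h import *
o,R=st(); s=cams.snapshot('side'); coaster(s,s['img'],300,400,290,370)
t=cams.snapshot('top'); coaster(t,cv2.imread('pics/t12.png')[:,:,::-1].copy(),360,430,230,305)
coaster(s,cv2.imread('pics/s3.png')[:,:,::-1].copy(),300,400,290,370)
wp(o,R,[[.4768,-.1460,.150],[.4768,-.1460,.0753],[.4768,-.1460,.0653]])
E
```

```text
p [0.547  0.0942 0.1513] rpy [-179.9   52.6 -102.9] j [-10.32  20.17 -12.82 -58.37 -68.76  26.06] F [-0.7  0.5 -1.6] op 0.0638 t 44.6667
tilt 52.6 az 77.0 tooly [-0.974  0.225 -0.001]
coaster 284 [ 0.4774 -0.1563  0.0473]
coaster 209 [ 0.4775 -0.1532  0.047 ]
coaster 258 [ 0.4774 -0.1567  0.0471]
[0.4768, -0.146, 0.15] [ 153.   14. -198.]
[0.4768, -0.146, 0.0753] [ 212.   14. -152.]
[0.4768, -0.146, 0.0653] [ 220.   14. -146.]
```

>>> jog_arm(
  motion=[
    {"offset": [6, 1, -12], "roll": 0, "hand": 50},
    {"offset": [20, 2, -30], "roll": 0, "hand": 50},
    {"offset": [38, 4, -54], "roll": 0, "hand": 50},
    {"offset": [58, 6, -79], "roll": 0, "hand": 50},
    {"offset": [78, 8, -104], "roll": 0, "hand": 50},
    {"offset": [98, 10, -129], "roll": 0, "hand": 50},
    {"offset": [118, 11, -154], "roll": 0, "hand": 50},
    {"offset": [136, 13, -177], "roll": 0, "hand": 50},
    {"offset": [149, 14, -192], "roll": 0, "hand": 50},
    {"offset": [153, 14, -198], "roll": 0, "hand": 50},
    {"offset": [170, 14, -184], "roll": 0, "hand": 50},
    {"offset": [190, 14, -169], "roll": 0, "hand": 50},
    {"offset": [204, 14, -158], "roll": 0, "hand": 50},
    {"offset": [212, 14, -152], "roll": 0, "hand": 50},
    {"offset": [216, 14, -149], "roll": 0, "hand": 50},
    {"offset": [216, 14, -149], "roll": 0, "hand": 50},
  ],
)

```text
clock: 46.1
tool_pos: [0.4776, -0.1459, 0.0696]
orientation: [-179.9, 52.6, -102.8]
force: [0.1, -0.4, -1.7]
opening: 0.0638
```

```bash
python3 - <<'E'
from h import *
o,R=st(); p=o['tool_pos']; s=snap('side','s18.png'); coaster(s,s['img'],300,400,290,370)
wp(o,R,[[.4770,-.1464,.0670],[.4770,-.1464,.0655]])
E
```

```text
p [ 0.4776 -0.1459  0.0696] rpy [-179.9   52.6 -102.8] j [-34.03  32.77  -8.01 -48.96 -79.62  44.17] F [ 0.1 -0.4 -1.7] op 0.0638 t 46.1
tilt 52.6 az 77.0 tooly [-0.975  0.224 -0.001]
coaster 264 [ 0.4767 -0.1576  0.0463]
[0.477, -0.1464, 0.067] [2. 0. 1.]
[0.477, -0.1464, 0.0655] [4. 0. 2.]
```

Down the last 4 mm, then I release slowly and back out along the tool axis.

>>> jog_arm(
  motion=[
    {"offset": [1, 0, 0.7], "roll": 0, "hand": 50},
    {"offset": [2, 0, 1.4], "roll": 0, "hand": 50},
    {"offset": [3, 0, 2], "roll": 0, "hand": 50},
    {"offset": [3.6, 0, 2.5], "roll": 0, "hand": 50},
  ],
)

```text
clock: 46.48
tool_pos: [0.478, -0.1464, 0.0664]
orientation: [-179.6, 52.6, -102.6]
force: [0.5, 0.7, -0.7]
opening: 0.0639
```

>>> jog_arm(
  motion=[
    {"offset": [0, 0, 0], "roll": 0, "hand": 66},
    {"offset": [0, 0, 0], "roll": 0, "hand": 68},
    {"offset": [0, 0, 0], "roll": 0, "hand": 72},
    {"offset": [0, 0, 0], "roll": 0, "hand": 78},
    {"offset": [0, 0, 0], "roll": 0, "hand": 87.6},
    {"offset": [0, 0, 0], "roll": 0, "hand": 87.6},
    {"offset": [0, 0, 0], "roll": 0, "hand": 87.6},
    {"offset": [0, 0, -10], "roll": 0, "hand": 87.6},
    {"offset": [0, 0, -30], "roll": 0, "hand": 87.6},
    {"offset": [0, 0, -60], "roll": 0, "hand": 87.6},
    {"offset": [0, 0, -95], "roll": 0, "hand": 87.6},
    {"offset": [0, 0, -130], "roll": 0, "hand": 87.6},
    {"offset": [0, 0, -160], "roll": 0, "hand": 87.6},
    {"offset": [0, 0, -170], "roll": 0, "hand": 87.6},
  ],
)

```text
clock: 47.65
tool_pos: [0.4467, -0.2823, 0.1719]
orientation: [-179.4, 52.4, -102.5]
force: [0.0, 0.1, 0.5]
opening: 0.0876
```

```bash
python3 - <<'E'
from h import *
o,R=st(); s=cuptop('t19.png'); coaster(s,s['img'],360,430,230,305)
tilt('s19.png')
cv2.imwrite('pics/t19c.png',cv2.resize(s['img'][110:320,150:450],None,fx=2.6,fy=2.6,interpolation=2)[:,:,::-1])
E
```

```text
p [ 0.4467 -0.2823  0.1719] rpy [-179.4   52.4 -102.5] j [-44.21  30.64   4.73 -43.04 -95.69  39.62] F [0.  0.1 0.5] op 0.0876 t 47.65
tilt 52.4 az 76.7 tooly [-0.974  0.225 -0.006]
[380 241  38  38 260] ((0.47555214166641235, -0.15144218504428864), (0.06446149200201035, 0.06392014026641846), 76.85332489013672)
coaster 204 [ 0.4771 -0.1532  0.0468]
obs [ 0.4472 -0.2802  0.1704] [-0.6 -0.4 -0.8] 0.0876 47.75
grasp x,z 0.4472 0.1784 
poly xz [[0.4090000092983246, 0.18000000715255737], [0.41100001335144043, 0.20399999618530273], [0.39800000190734863, 0.22599999606609344]]
0.024 5.0 | 0.025 -30.8 | 0.047 166.8 |
```

View pics/t19c.png

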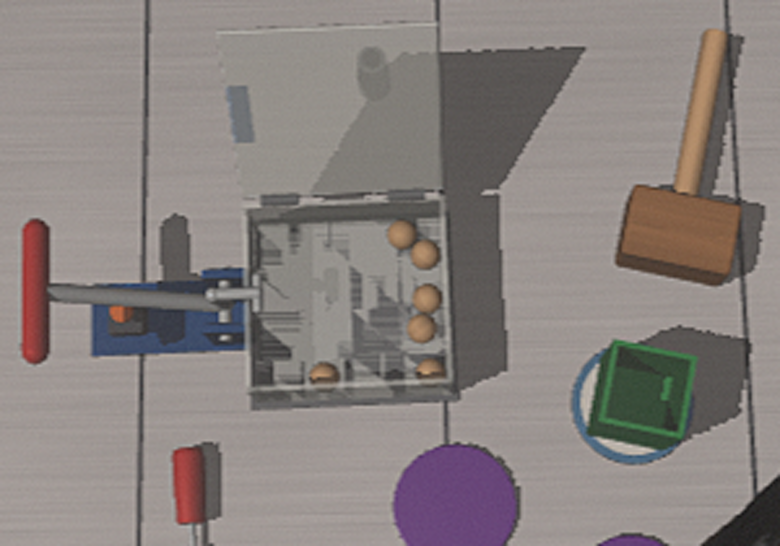

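All six balls are in the box, at about (400,235), (425,254), (427,297), (421,328), (323,373) and (429,368) in the crop. The cup is empty and upright on the coaster, the lid is open, the lever is home and the robot touches nothing. I hand the job in.

```bash
python3 -c "
from plant import order
print(order.close_job())"
```

```text
the job is handed in; nothing more can be done
None
```

The job is handed in at about 47.8 s of the 72 s: the box is open, all six balls are in it, and the empty cup stands on the white coaster.

- **Lever:** I pressed the red bar along its arc until the arm met the stop. The wrist read 23 N for a moment as it met, then held steady at about 15 N for roughly 0.9 s. That is some 6 N beyond the spring. I then eased it back up slowly, and the lid swung wide open.
- **Pouring:** My first try, tipping the cup in the jaws against the box rim, slipped in the pads, so I set the cup down. The moves have no tilt, so I built up a 53° hand tilt by pushing gently at the arm's reach limit. From there I gripped the cup and turned it half a turn over the box, then turned it back.
- **Last checks:** The final top picture shows six balls in the box and the cup empty and upright. The cup is about 2 mm off the coaster's centre. The lid is open, the lever is home and the hand is clear. The mallet, screwdriver and socket look undisturbed; the ratchet was outside that last crop, and I never touched it knowingly.

**Possible fault:** Joint 3 ran at its upper limit of 71.71° while I built up the tilt. Early on it hit the stop too fast: one reading was 71.8°, with a brief wrist force of about 99 N, under the 120 N limit. If the range is judged strictly, that moment could count against the run.

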